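# Stack the light-sensitive culture dishes and cover them

## Robot

A 6-joint arm with a two-finger parallel gripper is mounted at the origin on the work surface. World frame = base frame: x ahead of the robot, y to its left, z up, the work surface at z = 0. Lengths are in mm, angles in degrees, forces in N, time in s.
With the tool pointing down it reaches from about 425 to 950 mm from the base axis. Payload 14.7 kg.
Tool frame: the origin (TCP) lies on the centre line of the jaws, within the pads' length; the fingertips stand 11 mm ahead of it and the grasp point (between the pads) lies 8 mm behind it (bot.tips_ahead is the distance from the TCP to the fingertips, in mm); z points along the fingers, y is the direction in which the jaws open and shut (so a half turn about z gives the same grasp; the last joint's range is limited). The gripper opens to 85 mm and grips with 20 to 120 N. Pads are 22 mm wide; open, the fingers measure 114 mm over their backs; the gripper's body (76 mm by 85 mm) begins 54 mm behind the grasp point. The pads swing forward as they close: fully open they stand 13 mm farther back than shut.
Start: joints at [-71.024, 27.513, 91.461, -0, 61.026, -2.67], TCP at [239.785, -604.149, 242.297] pointing down, gripper open.
Joint ranges: [-157.49, 157.49], [-46.99, 117.5], [13.45, 153.17], [-89.5, 269.5], [5.16, 153.95], [-167.48, 167.48]. Speed limits (degrees/s): [108.29, 108.29, 136.94, 172.46, 172.46, 172.46].

## Interface

Orientations are given as a 3x3 rotation matrix whose columns are the frame's x, y, z axes.
In Python, from rig import bot gives the robot as it stands. The module is installed in compiled form; this text tells all that it offers.
- The arm moves only by the tool carry_out, never from a script. Its argument "plan" is a list of rows, each an object of numbers: "dx", "dy", "dz": the shift along the world's x, y, z in m; "rx", "ry", "rz": the turn, a rotation vector about the world's x, y, z in rad; "jaw": the finger opening in m, from 0 to 0.0854. In form: [{"dx": .., "dy": .., "dz": .., "rx": .., "ry": .., "rz": .., "jaw": ..}, ...]. A call has 1 to 8 rows; each row is the pose to reach, as a shift and turn from the pose measured when the call began; what a row does not reach only later rows make up. A row lasts 1/10 s, in which the tool goes at most 50 mm and 8.59 degrees, less where a joint would pass 70% of its speed; a pose out of reach is approached as far as the arm can. A call with a gripper value outside its range is refused whole. The fingers move at their own pace and stop on an object; the grip force is fixed at half the most. Time passes only in rows, so rows that repeat a pose let the fingers close. It gives the time, the measured TCP pose, the force and the opening at its end, in the units of the state.
- bot.observe(): the state, without advancing time (a new reading comes with each control period).
- bot.camera(name): name is "scene" or "top" or "wrist"; returns the picture (420x560x3 uint8, red, green, blue); there is no depth.
- bot.get_calibration(name): a dict with "K" (3x3 intrinsics, pixels), "rvec" (rotation vector, rad) and "tvec" (3), from world to camera coordinates, as OpenCV has them. Camera axes: x right, y down, z forward; pixel columns grow to the right and rows downward; lengths in mm; the calibration is good to about 2 mm. A picture is of the moment at which its call begins: read the wrist's pose just before it. get_calibration takes no time and is no camera call; for the wrist camera it gives the pose at the moment of the call.
- bot.hand_in(): hands the job in, once; it reports no verdict.
The state is a dict: "clock": time; "joint_positions": joint angles; "qvel": joint speeds; "tau": joint torques, N m; "tcp_pos": TCP position; "tcp_rot": TCP orientation; "ft_force": force on the tool from outside, world axes, zero at the start; "moment": the same for the moment, N m; "gripper_width": finger opening in mm.
Only numpy, scipy, OpenCV 4.12 (cv2) and the standard library are available. Lean on these libraries where they do the work, as an engineer would, in place of code of your own. Each camera call takes 0.05 s, during which the arm holds its last target.

## Task

Stack three of the culture dishes on the grey warming plate, centred on its white disc: the blue-lidded dish at the bottom, the yellow one on it and the red one on top, letting go of each before fetching the next. Then put the orange light cover over the whole stack so that it stands flat on the plate, centred on the disc. Leave the white-lidded dish where it is.

Things in the scene. Friction and masses are not known exactly. Their poses are not given: they have to be found in the camera images.
- dish_blue: round closed culture dish with a flat blue lid, 56 mm across (the white foot 52 mm), 20 mm high, about 45 g, standing flat and loose on the bench; grip it across its lid (the lid's side wall spans 9 to 20 mm above the underside). Origin: centre of the underside; z up.
- dish_yellow: round closed culture dish with a flat yellow lid, 56 mm across (the white foot 52 mm), 20 mm high, about 45 g, standing flat and loose on the bench; grip it across its lid (the lid's side wall spans 9 to 20 mm above the underside). Origin: centre of the underside; z up.
- dish_red: round closed culture dish with a flat red lid, 56 mm across (the white foot 52 mm), 20 mm high, about 45 g, standing flat and loose on the bench; grip it across its lid (the lid's side wall spans 9 to 20 mm above the underside). Origin: centre of the underside; z up.
- dish_white: round closed culture dish with a flat white lid, 56 mm across (the white foot 52 mm), 20 mm high, about 45 g, standing flat and loose on the bench; grip it across its lid (the lid's side wall spans 9 to 20 mm above the underside). Origin: centre of the underside; z up. Not part of the job: stays where it is.
- cover: orange light cover: an upturned cup, open below, closed on top, standing mouth down and loose on the bench with nothing under it. 84 mm outside diameter, 79 mm inside diameter, 74 mm high outside and 70 mm inside, with a black round knob 24 mm across in the middle of its top, from 74 to 104 mm above the underside. About 140 g; lift it by the knob. Origin: centre of the open underside; z up.
- warm_plate: warming plate, fixed: square grey slab 130 x 130 mm, 12 mm high, with a flush white disc 92 mm across in the middle of its top. Origin: centre of the underside (on the bench); its top is 12 mm above; x and y along its edges, z up.
- steel_plate: spare plate, fixed, not used: square bare steel slab 130 x 130 x 12 mm with a small black disc, 44 mm across, in its middle. Origin: centre of the underside.
Mind the look-alikes: they are no part of the job. Several things look just like the dish_yellow: the one meant starts farthest to the robot's right.

How it is judged (in metres and radians):
On the way, in this order (a step that is already met when the one before it is completed fails the run):
1. the blue dish stands on the middle of the warming plate, released (horizontal distance between dish_blue and warm_plate below 0.012 m and z of dish_blue in the frame of warm_plate between 0.007 and 0.017 m and angle between dish_blue's own z axis and vertical below 0.1 rad and contact force between the fingers and dish_blue below 0.3 N), for 0.2 s.
2. the yellow dish stands on the blue one, released (horizontal distance between each of dish_blue, dish_yellow and warm_plate below 0.012 m and z of dish_blue in the frame of warm_plate between 0.007 and 0.017 m and angle between each of dish_blue, dish_yellow's own z axis and vertical below 0.1 rad and z of dish_yellow in the frame of warm_plate between 0.027 and 0.037 m and contact force between the fingers and dish_yellow below 0.3 N), for 0.2 s.
3. the red dish stands on the yellow one, released (horizontal distance between each of dish_blue, dish_yellow, dish_red and warm_plate below 0.012 m and z of dish_blue in the frame of warm_plate between 0.007 and 0.017 m and angle between each of dish_blue, dish_yellow, dish_red's own z axis and vertical below 0.1 rad and z of dish_yellow in the frame of warm_plate between 0.027 and 0.037 m and z of dish_red in the frame of warm_plate between 0.047 and 0.057 m and contact force between the fingers and dish_red below 0.3 N), for 0.2 s.
4. the cover stands over the stack on the plate, released (horizontal distance between cover and warm_plate below 0.015 m and z of cover in the frame of warm_plate between 0.007 and 0.017 m and angle between cover's own z axis and vertical below 0.1 rad and contact force between the fingers and cover below 0.3 N), for 0.2 s.
At the end, for the whole second after the job is handed in: Blue, yellow and red dish stacked in that order from the bottom on the warming plate, each upright and within 12 mm of the plate's centre; the cover flat on the plate over them, within 15 mm of the plate's centre; all released and at rest (all of step 3 and all of step 4 and linear speed of each of dish_blue, dish_yellow, dish_red, cover below 0.02 m/s and contact force between the fingers and dish_blue below 0.3 N and contact force between the fingers and dish_yellow below 0.3 N); the robot touches nothing.
It fails at once if the white-lidded dish is moved more than 15 mm (distance of dish_white from where it was at the start of the episode above 0.015 m).
It also fails if it takes over 109 s, if anything falls off the work surface, if the arm or the gripper's body presses on something with over 40 N, if the wrist force passes 120 N, or if a joint passes its speed limit or range.

## Working session

There is one attempt and no reset: what is moved stays moved. The work goes in short steps, Python scripts to look and compute and a tool call to move; the robot and the scene stay as the last step left them, time stands still between calls to the robot, and variables do not carry over. Pictures are saved under pics/ and viewed, and the job is handed in when it is done.

Besides the shell and the picture viewer there is one more tool, called after "Request:" as a command line: name --argument value ..., lists and objects as JSON in quotes. carry_out: Moves the arm, as the interface text tells. Its arguments: {"type":"object","properties":{"plan":{"type":"array","items":{"type":"object","properties":{"dx":{"type":"number"},"dy":{"type":"number"},"dz":{"type":"number"},"rx":{"type":"number"},"ry":{"type":"number"},"rz":{"type":"number"},"jaw":{"type":"number"}}}}},"required":["plan"]}

```bash
mkdir -p pics; python3 - <<'E'
from rig import bot
import cv2
s=bot.observe()
print({k:s[k] for k in ['clock','tcp_pos','tcp_rot','gripper_width']})
for n in ['scene','top','wrist']:
    cv2.imwrite(f'pics/{n}0.png',bot.camera(n)[:,:,::-1])
    print(n,bot.get_calibration(n))
E
```

```text
{'clock': 0.0, 'tcp_pos': array([ 239.66042076, -603.7843617 ,  241.67017598]), 'tcp_rot': array([[ 9.29474148e-01,  3.68887033e-01, -4.06021281e-04],
       [ 3.68887254e-01, -9.29473457e-01,  1.13392945e-03],
       [ 4.09058678e-05, -1.20373419e-03, -9.99999275e-01]]), 'gripper_width': 85.27019029143628}
scene {'K': array([[503.0573675 ,   0.        , 291.17668691],
       [  0.        , 503.0573675 , 208.18766786],
       [  0.        ,   0.        ,   1.        ]]), 'rvec': array([ 2.0465022 ,  1.56227869, -0.52321307]), 'tvec': array([-151.9746793 , -354.68922053, 1262.94590293])}
top {'K': array([[500.63606849,   0.        , 268.93576234],
       [  0.        , 500.63606849, 213.64687289],
       [  0.        ,   0.        ,   1.        ]]), 'rvec': array([ 2.10929136, -2.14479485,  0.12541796]), 'tvec': array([ 33.67923802, 513.09989749, 873.55998909])}
wrist {'K': array([[339.59695771,   0.        , 278.84518471],
       [  0.        , 339.59695771, 212.74623619],
       [  0.        ,   0.        ,   1.        ]]), 'rvec': array([-2.40346948,  1.63152311,  0.2271473 ]), 'tvec': array([-650.18827773,  -35.91295125,  378.26754897])}
```

View pics/top0.png

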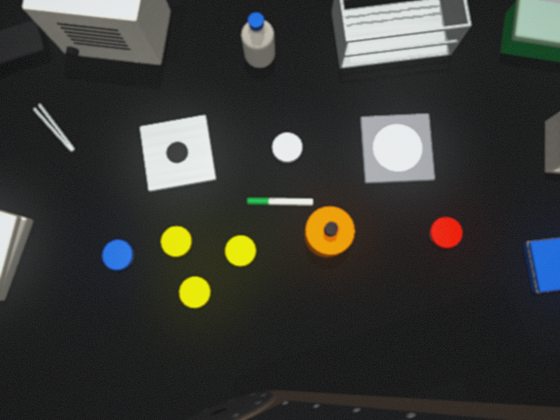

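View pics/scene0.png

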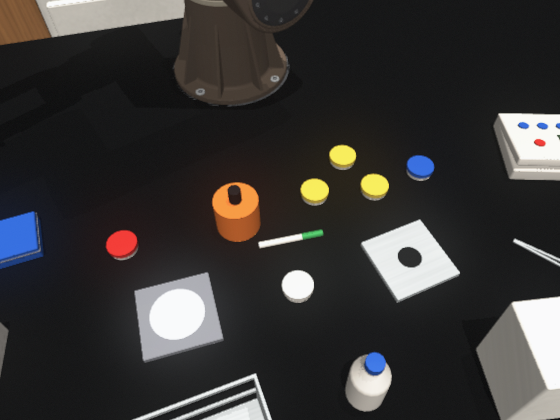

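View pics/wrist0.png

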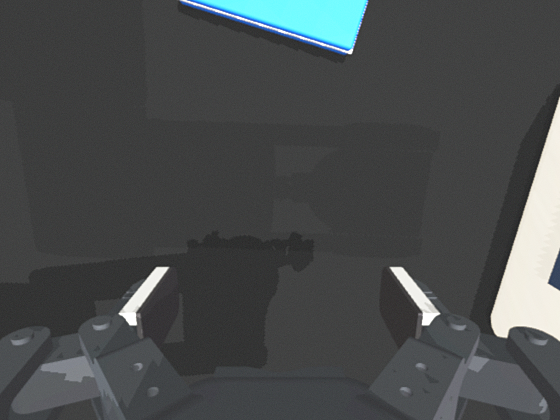

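The top view has blue at (117,255), yellows at (176,241), (240,250) and (194,292), red at (446,232), the cover at (330,231), white at (287,147), the warming plate at (398,148) and the steel plate at (178,153). Image right in the top view should be the robot's right, so the yellow at (240,250) is the candidate. I'll check that numerically and in a crop.

```bash
cat > h.py <<'E'
import numpy as np,cv2
from rig import bot
def cal(n):
    c=bot.get_calibration(n);R=cv2.Rodrigues(np.array(c['rvec'],float))[0]
    return c['K'],R,np.array(c['tvec'],float).ravel()
def ray(n,uv,z,c=None):
    K,R,t=c or cal(n)
    d=R.T@np.linalg.inv(K)@np.array([uv[0],uv[1],1.]);o=-R.T@t
    return (o+d*(z-o[2])/d[2]).round(1)
def proj(n,p,c=None):
    K,R,t=c or cal(n);q=K@(R@np.array(p,float)+t);return (q[:2]/q[2]).round(1)
def blobs(img,lo,hi,amin=80):
    h=cv2.cvtColor(img,cv2.COLOR_RGB2HSV);m=cv2.inRange(h,np.array(lo),np.array(hi))
    n,l,s,c=cv2.connectedComponentsWithStats(m)
    out=[]
    for i in range(1,n):
        if s[i,4]>amin:
            cs,_=cv2.findContours((l==i).astype('uint8'),cv2.RETR_EXTERNAL,cv2.CHAIN_APPROX_NONE)
            k=max(cs,key=len)
            out.append((c[i].round(1),s[i,4],s[i,:4],cv2.minEnclosingCircle(k),k))
    return out
COL=dict(blue=((100,120,80),(125,255,255)),yellow=((25,150,120),(35,255,255)),red=((0,180,100),(5,255,255)),red2=((175,180,100),(180,255,255)),orange=((8,180,100),(20,255,255)),white=((0,0,185),(180,40,255)))
E
python3 - <<'E'
from h import *
for n in ['top','scene']:
    im=cv2.imread(f'pics/{n}0.png')[:,:,::-1].copy()
    for k,(lo,hi) in COL.items():
        for b in blobs(im,lo,hi): print(n,k,b[0],b[1],b[2],'z20',ray(n,b[0],20)[:2],'z12',ray(n,b[0],12)[:2])
im=cv2.imread('pics/top0.png')
cv2.imwrite('pics/crop_y.png',cv2.resize(im[215:315,90:270],None,fx=4,fy=4,interpolation=cv2.INTER_CUBIC))
cv2.imwrite('pics/crop_p.png',cv2.resize(im[100:260,290:470],None,fx=3.7,fy=3.7,interpolation=cv2.INTER_CUBIC))
E
```

```text
top blue [255.6  20. ] 246 [247  12  18  18] z20 [905.2  46.7] z12 [909.8  47.2]
top blue [546.1 263.5] 1407 [529 237  31  56] z20 [ 416.1 -472.2] z12 [ 416.5 -476.3]
top blue [117.  254.4] 811 [101 239  33  32] z20 [445.4 309.5] z12 [446.  312.2]
top yellow [175.8 240.9] 766 [160 226  32  31] z20 [468.7 199.7] z12 [469.5 201.5]
top yellow [240.1 250.2] 776 [225 235  31  32] z20 [449.3  80. ] z12 [450.   80.7]
top yellow [194.3 291.8] 804 [179 276  32  32] z20 [374.6 164.3] z12 [374.6 165.8]
top red [446. 232.] 813 [430 217  33  31] z20 [ 476.3 -297.9] z12 [ 477.2 -300.5]
top orange [329.2 231. ] 1876 [305 206  51  51] z20 [482.  -85.1] z12 [482.9 -85.8]
top white [88.5  7.4] 1721 [ 23   0 117  21] z20 [943.9 383.5] z12 [948.8 386.9]
top white [393.1  19.9] 2700 [340   0 130  41] z20 [ 896.2 -223.3] z12 [ 900.7 -225.2]
top white [539.1  19.4] 1498 [517   0  43  41] z20 [ 887.7 -504.2] z12 [ 892.1 -508.5]
top white [267.4  33.4] 101 [263  22   9  23] z20 [876.   23.7] z12 [880.3  24. ]
top white [246.   34.3] 84 [243  25   7  19] z20 [875.5  66. ] z12 [879.8  66.6]
top white [395.3  4
[... 2004 characters left out ...]
5.  -13.2]
scene white [536.1 250.7] 167 [514 239  46  26] z20 [693.9 427.6] z12 [690.3 433.4]
scene white [297.5 284.5] 718 [282 271  32  28] z20 [646.5  -8.4] z12 [642.4  -7.1]
scene white [176.7 313.8] 2337 [149 288  57  54] z20 [ 646.5 -216.8] z12 [ 642.3 -217.7]
scene white [543.4 346.7] 3359 [512 297  48 123] z20 [857.2 339.7] z12 [855.3 344.6]
scene white [370.6 381.4] 832 [351 365  40  32] z20 [836.3  54.1] z12 [834.1  56. ]
scene white [214.1 397.5] 515 [135 374 137  46] z20 [ 797.  -180.6] z12 [ 794.4 -181.2]
scene white [214.6 404.4] 226 [174 389  82  31] z20 [ 807.1 -181.7] z12 [ 804.6 -182.2]
scene white [240.6 412.4] 664 [203 399  61  21] z20 [ 828.5 -146.8] z12 [ 826.2 -146.9]
```

View pics/crop_y.png

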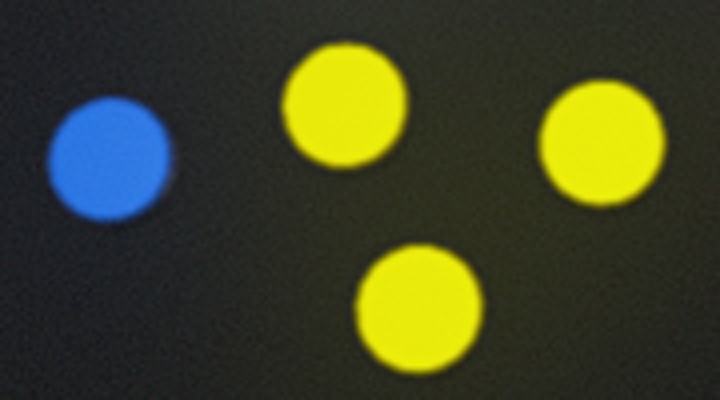

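View pics/crop_p.png

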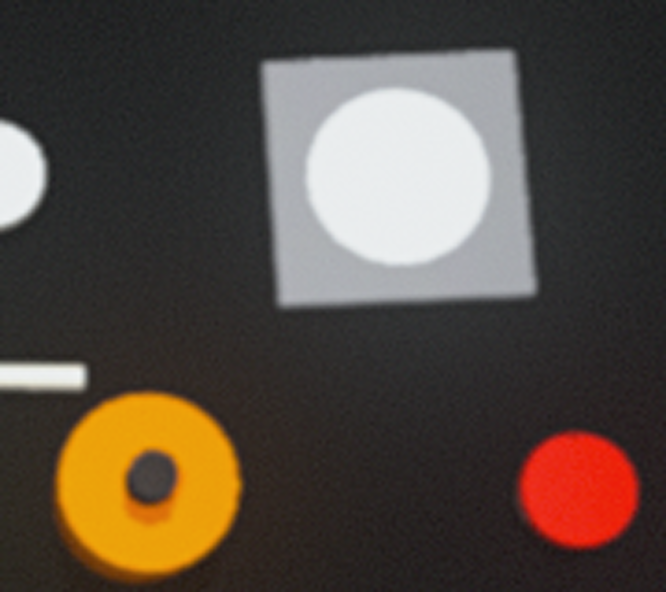

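The three yellows are at y = 200, 164 and 80 mm. The one at top pixel (240,250) has the smallest y, so it is farthest to the robot's right and is dish_yellow, and the crop agrees. Both cameras place everything to within about 3 mm. I'll go to blue first, on an arc around the base.

```bash
cat >> h.py <<'E'
def way(x,y,z,calls=1,rows=8):
    """polar path to x,y,z, tool y kept radial (az); prints first call's rows"""
    s=bot.observe();p=s['tcp_pos'];R=s['tcp_rot']
    a0=np.arctan2(p[1],p[0]);r0=np.hypot(p[0],p[1]);a1=np.arctan2(y,x);r1=np.hypot(x,y)
    yaw=np.arctan2(R[1,1],R[0,1]);dy=(a1-yaw+np.pi/2)%np.pi-np.pi/2
    n=calls*rows;print('clk',round(s['clock'],2),'tcp',p.round(1),'tot deg',np.degrees(a1-a0).round(1),'yaw deg',np.degrees(dy).round(1),'w',round(s['gripper_width'],1))
    tilt=np.cross(R[:,2],[0,0,-1])
    for i in range(1,rows+1):
        f=i/n;a=a0+f*(a1-a0);r=r0+f*(r1-r0);q=np.array([r*np.cos(a),r*np.sin(a),p[2]+f*(z-p[2])])-p
        print('{"dx":%.4f,"dy":%.4f,"dz":%.4f,"rx":%.3f,"ry":%.3f,"rz":%.3f},'%(*(q/1000),*(tilt[:2]),f*dy))
E
python3 -c "
from h import *
print(bot.tips_ahead)
way(446,309.6,100,3)"
```

```text
11.0
clk 0.15 tcp [ 239.7 -603.9  241.8] tot deg 103.1 yaw deg -76.9 w 85.2
{"dx":0.0426,"dy":0.0237,"dz":-0.0059,"rx":-0.001,"ry":-0.000,"rz":-0.056},
{"dx":0.0831,"dy":0.0503,"dz":-0.0118,"rx":-0.001,"ry":-0.000,"rz":-0.112},
{"dx":0.1211,"dy":0.0797,"dz":-0.0177,"rx":-0.001,"ry":-0.000,"rz":-0.168},
{"dx":0.1566,"dy":0.1116,"dz":-0.0236,"rx":-0.001,"ry":-0.000,"rz":-0.224},
{"dx":0.1893,"dy":0.1460,"dz":-0.0295,"rx":-0.001,"ry":-0.000,"rz":-0.280},
{"dx":0.2191,"dy":0.1824,"dz":-0.0355,"rx":-0.001,"ry":-0.000,"rz":-0.335},
{"dx":0.2459,"dy":0.2207,"dz":-0.0414,"rx":-0.001,"ry":-0.000,"rz":-0.391},
{"dx":0.2696,"dy":0.2607,"dz":-0.0473,"rx":-0.001,"ry":-0.000,"rz":-0.447},
```

Request:
carry_out --plan '[{"dx": 0.0426, "dy": 0.0237, "dz": 0, "rz": 0.075}, {"dx": 0.083, "dy": 0.05, "dz": 0, "rz": 0.15}, {"dx": 0.121, "dy": 0.08, "dz": 0, "rz": 0.225}, {"dx": 0.157, "dy": 0.112, "dz": 0, "rz": 0.3}, {"dx": 0.189, "dy": 0.146, "dz": 0, "rz": 0.375}, {"dx": 0.219, "dy": 0.182, "dz": 0, "rz": 0.45}, {"dx": 0.246, "dy": 0.221, "dz": 0, "rz": 0.525}, {"dx": 0.27, "dy": 0.261, "dz": 0, "rz": 0.6}]'

```text
invalid input
```

```bash
python3 -c "
from h import *
way(446,309.6,160,2)"
```

```text
clk 0.15 tcp [ 239.7 -603.9  241.8] tot deg 103.1 yaw deg -76.9 w 85.2
{"dx":0.0631,"dy":0.0366,"dz":-0.0051,"rx":-0.001,"ry":-0.000,"rz":-0.084},
{"dx":0.1211,"dy":0.0797,"dz":-0.0102,"rx":-0.001,"ry":-0.000,"rz":-0.168},
{"dx":0.1733,"dy":0.1285,"dz":-0.0153,"rx":-0.001,"ry":-0.000,"rz":-0.252},
{"dx":0.2191,"dy":0.1824,"dz":-0.0205,"rx":-0.001,"ry":-0.000,"rz":-0.335},
{"dx":0.2581,"dy":0.2405,"dz":-0.0256,"rx":-0.001,"ry":-0.000,"rz":-0.419},
{"dx":0.2900,"dy":0.3020,"dz":-0.0307,"rx":-0.001,"ry":-0.000,"rz":-0.503},
{"dx":0.3144,"dy":0.3660,"dz":-0.0358,"rx":-0.001,"ry":-0.000,"rz":-0.587},
{"dx":0.3312,"dy":0.4316,"dz":-0.0409,"rx":-0.001,"ry":-0.000,"rz":-0.671},
```

Request:
carry_out --plan '[{"dx": 0.0426, "dy": 0.0237, "dz": 0, "rx": 0, "ry": 0, "rz": 0.075, "jaw": 0.085}, {"dx": 0.083, "dy": 0.05, "dz": 0, "rx": 0, "ry": 0, "rz": 0.15, "jaw": 0.085}, {"dx": 0.121, "dy": 0.08, "dz": 0, "rx": 0, "ry": 0, "rz": 0.225, "jaw": 0.085}, {"dx": 0.157, "dy": 0.112, "dz": 0, "rx": 0, "ry": 0, "rz": 0.3, "jaw": 0.085}, {"dx": 0.189, "dy": 0.146, "dz": 0, "rx": 0, "ry": 0, "rz": 0.375, "jaw": 0.085}, {"dx": 0.219, "dy": 0.182, "dz": 0, "rx": 0, "ry": 0, "rz": 0.45, "jaw": 0.085}, {"dx": 0.246, "dy": 0.221, "dz": 0, "rx": 0, "ry": 0, "rz": 0.525, "jaw": 0.085}, {"dx": 0.27, "dy": 0.261, "dz": 0, "rx": 0, "ry": 0, "rz": 0.6, "jaw": 0.085}]'

```text
clock: 0.95
tcp_pos: [510.8, -341.2, 241.6]
tcp_rot: [[0.556, 0.831, -0.001], [0.831, -0.556, 0.001], [0.0, -0.001, -1.0]]
ft_force: [0.3, -0.2, -0.4]
gripper_width: 85.2
```

```bash
python3 -c "
from h import *
way(446,309.6,180,2)"
```

```text
clk 0.95 tcp [ 510.8 -341.2  241.6] tot deg 68.5 yaw deg 68.6 w 85.2
{"dx":0.0202,"dy":0.0413,"dz":-0.0038,"rx":-0.001,"ry":-0.001,"rz":0.075},
{"dx":0.0370,"dy":0.0837,"dz":-0.0077,"rx":-0.001,"ry":-0.001,"rz":0.150},
{"dx":0.0506,"dy":0.1269,"dz":-0.0115,"rx":-0.001,"ry":-0.001,"rz":0.224},
{"dx":0.0607,"dy":0.1706,"dz":-0.0154,"rx":-0.001,"ry":-0.001,"rz":0.299},
{"dx":0.0675,"dy":0.2147,"dz":-0.0192,"rx":-0.001,"ry":-0.001,"rz":0.374},
{"dx":0.0709,"dy":0.2589,"dz":-0.0231,"rx":-0.001,"ry":-0.001,"rz":0.449},
{"dx":0.0710,"dy":0.3028,"dz":-0.0269,"rx":-0.001,"ry":-0.001,"rz":0.524},
{"dx":0.0678,"dy":0.3464,"dz":-0.0308,"rx":-0.001,"ry":-0.001,"rz":0.598},
```

Tracking is accurate.

Request:
carry_out --plan '[{"dx": 0.02, "dy": 0.041, "dz": -0.004, "rx": 0, "ry": 0, "rz": 0.075, "jaw": 0.085}, {"dx": 0.037, "dy": 0.084, "dz": -0.008, "rx": 0, "ry": 0, "rz": 0.15, "jaw": 0.085}, {"dx": 0.051, "dy": 0.127, "dz": -0.012, "rx": 0, "ry": 0, "rz": 0.224, "jaw": 0.085}, {"dx": 0.061, "dy": 0.171, "dz": -0.015, "rx": 0, "ry": 0, "rz": 0.3, "jaw": 0.085}, {"dx": 0.068, "dy": 0.215, "dz": -0.019, "rx": 0, "ry": 0, "rz": 0.374, "jaw": 0.085}, {"dx": 0.071, "dy": 0.259, "dz": -0.023, "rx": 0, "ry": 0, "rz": 0.449, "jaw": 0.085}, {"dx": 0.071, "dy": 0.303, "dz": -0.027, "rx": 0, "ry": 0, "rz": 0.524, "jaw": 0.085}, {"dx": 0.068, "dy": 0.346, "dz": -0.031, "rx": 0, "ry": 0, "rz": 0.598, "jaw": 0.085}]'

```text
clock: 1.75
tcp_pos: [578.7, 6.7, 210.3]
tcp_rot: [[-0.011, 1.0, -0.001], [1.0, 0.011, 0.0], [0.0, -0.001, -1.0]]
ft_force: [1.4, -0.1, -0.8]
gripper_width: 85.0
```

```bash
python3 -c "
from h import *
way(446,309.6,130,1)"
```

```text
clk 1.75 tcp [578.7   6.7 210.3] tot deg 34.1 yaw deg 34.1 w 85.0
{"dx":-0.0066,"dy":0.0426,"dz":-0.0100,"rx":-0.000,"ry":-0.001,"rz":0.074},
{"dx":-0.0162,"dy":0.0843,"dz":-0.0201,"rx":-0.000,"ry":-0.001,"rz":0.149},
{"dx":-0.0289,"dy":0.1248,"dz":-0.0301,"rx":-0.000,"ry":-0.001,"rz":0.223},
{"dx":-0.0444,"dy":0.1640,"dz":-0.0401,"rx":-0.000,"ry":-0.001,"rz":0.298},
{"dx":-0.0628,"dy":0.2015,"dz":-0.0502,"rx":-0.000,"ry":-0.001,"rz":0.372},
{"dx":-0.0837,"dy":0.2374,"dz":-0.0602,"rx":-0.000,"ry":-0.001,"rz":0.447},
{"dx":-0.1071,"dy":0.2712,"dz":-0.0703,"rx":-0.000,"ry":-0.001,"rz":0.521},
{"dx":-0.1327,"dy":0.3029,"dz":-0.0803,"rx":-0.000,"ry":-0.001,"rz":0.595},
```

Request:
carry_out --plan '[{"dx": -0.007, "dy": 0.043, "dz": -0.01, "rx": 0, "ry": 0, "rz": 0.074, "jaw": 0.085}, {"dx": -0.016, "dy": 0.084, "dz": -0.02, "rx": 0, "ry": 0, "rz": 0.149, "jaw": 0.085}, {"dx": -0.029, "dy": 0.125, "dz": -0.03, "rx": 0, "ry": 0, "rz": 0.223, "jaw": 0.085}, {"dx": -0.044, "dy": 0.164, "dz": -0.04, "rx": 0, "ry": 0, "rz": 0.298, "jaw": 0.085}, {"dx": -0.063, "dy": 0.2015, "dz": -0.05, "rx": 0, "ry": 0, "rz": 0.372, "jaw": 0.085}, {"dx": -0.084, "dy": 0.237, "dz": -0.06, "rx": 0, "ry": 0, "rz": 0.447, "jaw": 0.085}, {"dx": -0.107, "dy": 0.271, "dz": -0.07, "rx": 0, "ry": 0, "rz": 0.521, "jaw": 0.085}, {"dx": -0.133, "dy": 0.303, "dz": -0.08, "rx": 0, "ry": 0, "rz": 0.595, "jaw": 0.085}]'

```text
clock: 2.55
tcp_pos: [444.9, 311.1, 129.9]
tcp_rot: [[-0.572, 0.82, -0.001], [0.82, 0.572, -0.0], [0.0, -0.001, -1.0]]
ft_force: [0.5, 0.4, -0.9]
gripper_width: 85.3
```

```bash
cat >> h.py <<'E'
def wlook(tag,color,zs=(20,)):
    s=bot.observe();c=cal('wrist');im=bot.camera('wrist');cv2.imwrite(f'pics/{tag}.png',im[:,:,::-1])
    print('tcp',s['tcp_pos'].round(1))
    for b in blobs(im,*COL[color],amin=400):
        # circle of visible part; ray of contour points fitted by circle
        P=np.array([ray('wrist',q[0],zs[0],c)[:2] for q in b[4][::3]])
        h=cv2.minEnclosingCircle(P.astype('float32'))
        print(color,b[0],b[2],'centre',np.round(h[0],1),'r',round(h[1],1))
    return c
E
python3 -c "
from h import *
wlook('w1','blue')"
```

```text
tcp [444.9 311.1 129.9]
blue [281.5 196.8] [242 176  77  75] centre [445.7 310.9] r 28.8
```

View pics/w1.png

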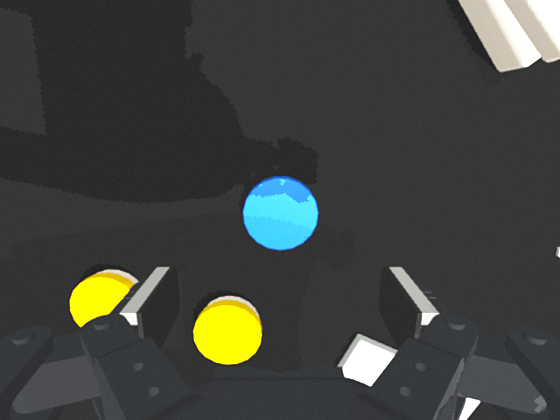

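The wrist view shows the blue lid at (281,213), midway between the fingers, centred at (445.7, 310.9) with radius 28.8. That is within 1 mm of the TCP, so I'll go down and grip.

Request:
carry_out --plan '[{"dx": 0.001, "dy": 0, "dz": -0.03, "rx": 0, "ry": 0, "rz": 0, "jaw": 0.085}, {"dx": 0.001, "dy": 0, "dz": -0.06, "rx": 0, "ry": 0, "rz": 0, "jaw": 0.085}, {"dx": 0.001, "dy": 0, "dz": -0.085, "rx": 0, "ry": 0, "rz": 0, "jaw": 0.085}, {"dx": 0.001, "dy": 0, "dz": -0.105, "rx": 0, "ry": 0, "rz": 0, "jaw": 0.085}, {"dx": 0.001, "dy": 0, "dz": -0.115, "rx": 0, "ry": 0, "rz": 0, "jaw": 0.085}, {"dx": 0.001, "dy": 0, "dz": -0.115, "rx": 0, "ry": 0, "rz": 0, "jaw": 0.07}, {"dx": 0.001, "dy": 0, "dz": -0.115, "rx": 0, "ry": 0, "rz": 0, "jaw": 0.05}, {"dx": 0.001, "dy": 0, "dz": -0.115, "rx": 0, "ry": 0, "rz": 0, "jaw": 0.04}]'

```text
clock: 3.4
tcp_pos: [441.9, 314.1, 14.7]
tcp_rot: [[-0.577, 0.816, -0.003], [0.816, 0.577, -0.0], [0.001, -0.002, -1.0]]
ft_force: [-0.4, -0.2, 2.3]
gripper_width: 53.6
```

Request:
carry_out --plan '[{"dx": 0, "dy": 0, "dz": 0, "rx": 0, "ry": 0, "rz": 0, "jaw": 0.04}, {"dx": 0, "dy": 0, "dz": 0, "rx": 0, "ry": 0, "rz": 0, "jaw": 0.04}, {"dx": 0, "dy": 0, "dz": 0, "rx": 0, "ry": 0, "rz": 0, "jaw": 0.04}]'

```text
clock: 3.7
tcp_pos: [442.3, 314.3, 15.3]
tcp_rot: [[-0.577, 0.816, -0.002], [0.816, 0.577, 0.0], [0.001, -0.001, -1.0]]
ft_force: [0.3, 0.8, -0.7]
gripper_width: 53.6
```

```bash
python3 -c "
from h import *
s=bot.observe();print(s['tcp_pos'],s['joint_positions'],s['qvel'],s['tau'])
c=wlook('w2','blue')
im=bot.camera('scene');cv2.imwrite('pics/s2.png',cv2.resize(im[100:260,330:510],None,fx=3.5,fy=3.5,interpolation=2)[:,:,::-1])"
```

```text
[442.30394791 314.30467908  15.26301188] [ 32.14680094  38.16706093 114.76936508   0.16437561  27.14972377
  -3.27002023] [ 0.00421945  0.45736033  0.17425363 -0.10896662 -0.11409685 -0.0248736 ] [-8.71242431e-03 -9.00371361e+01 -2.01267886e+01  4.18871598e-03
  2.65931140e-02  6.89905937e-05]
tcp [442.3 314.3  15.3]
blue [278.8 251.9] [214 232 131  95] centre [443.9 311. ] r 28.6
```

View pics/w2.png

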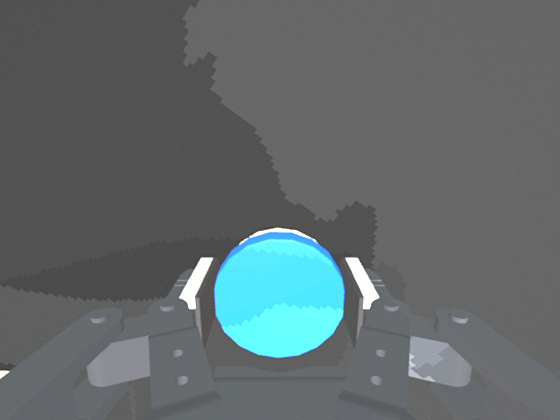

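View pics/s2.png

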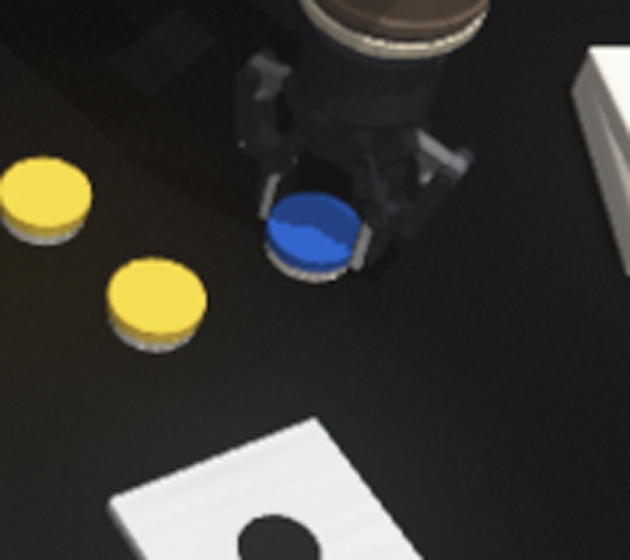

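The grip is good: the wrist shows the blue lid held between the pads at (279,290). It sits about 3 mm off the pad centre sideways, which I'll allow for. Lifting.

Request:
carry_out --plan '[{"dx": 0, "dy": 0, "dz": 0.015, "rx": 0, "ry": 0, "rz": 0, "jaw": 0.04}, {"dx": 0, "dy": 0, "dz": 0.04, "rx": 0, "ry": 0, "rz": 0, "jaw": 0.04}, {"dx": 0, "dy": 0, "dz": 0.075, "rx": 0, "ry": 0, "rz": 0, "jaw": 0.04}, {"dx": 0, "dy": 0, "dz": 0.11, "rx": 0, "ry": 0, "rz": 0, "jaw": 0.04}, {"dx": 0, "dy": 0, "dz": 0.14, "rx": 0, "ry": 0, "rz": 0, "jaw": 0.04}, {"dx": 0, "dy": 0, "dz": 0.15, "rx": 0, "ry": 0, "rz": 0, "jaw": 0.04}]'

```text
clock: 4.4
tcp_pos: [443.2, 314.9, 167.8]
tcp_rot: [[-0.577, 0.816, 0.001], [0.816, 0.577, 0.002], [0.001, 0.002, -1.0]]
ft_force: [0.6, -0.2, -1.2]
gripper_width: 53.7
```

```bash
python3 -c "
from h import *
s=bot.observe();wlook('w3','blue',(s['tcp_pos'][2]+5,))
way(641.5,-218.7,165,2)"
```

```text
tcp [443.2 314.9 167.8]
blue [279.1 294.5] [214 232 131 126] centre [444.9 311.1] r 29.2
clk 4.45 tcp [443.2 314.9 167.8] tot deg -54.2 yaw deg -54.1 w 53.7
{"dx":0.0249,"dy":-0.0223,"dz":-0.0002,"rx":-0.002,"ry":0.001,"rz":-0.059},
{"dx":0.0488,"dy":-0.0465,"dz":-0.0004,"rx":-0.002,"ry":0.001,"rz":-0.118},
{"dx":0.0714,"dy":-0.0725,"dz":-0.0005,"rx":-0.002,"ry":0.001,"rz":-0.177},
{"dx":0.0926,"dy":-0.1002,"dz":-0.0007,"rx":-0.002,"ry":0.001,"rz":-0.236},
{"dx":0.1123,"dy":-0.1296,"dz":-0.0009,"rx":-0.002,"ry":0.001,"rz":-0.295},
{"dx":0.1304,"dy":-0.1606,"dz":-0.0011,"rx":-0.002,"ry":0.001,"rz":-0.354},
{"dx":0.1467,"dy":-0.1931,"dz":-0.0012,"rx":-0.002,"ry":0.001,"rz":-0.413},
{"dx":0.1611,"dy":-0.2269,"dz":-0.0014,"rx":-0.002,"ry":0.001,"rz":-0.472},
```

View pics/w3.png

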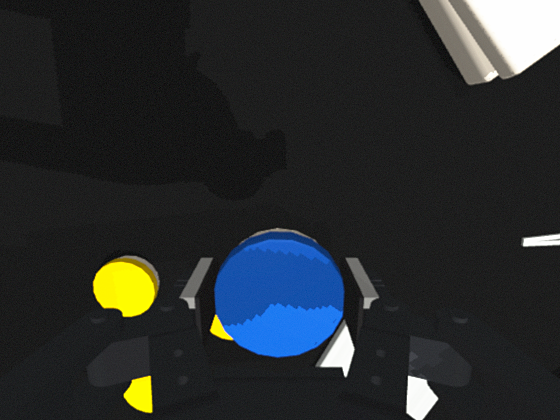

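Request:
carry_out --plan '[{"dx": 0.025, "dy": -0.022, "dz": 0, "rx": 0, "ry": 0, "rz": -0.059, "jaw": 0.04}, {"dx": 0.049, "dy": -0.0465, "dz": 0, "rx": 0, "ry": 0, "rz": -0.118, "jaw": 0.04}, {"dx": 0.071, "dy": -0.0725, "dz": 0, "rx": 0, "ry": 0, "rz": -0.177, "jaw": 0.04}, {"dx": 0.093, "dy": -0.1, "dz": 0, "rx": 0, "ry": 0, "rz": -0.236, "jaw": 0.04}, {"dx": 0.112, "dy": -0.13, "dz": 0, "rx": 0, "ry": 0, "rz": -0.295, "jaw": 0.04}, {"dx": 0.13, "dy": -0.161, "dz": 0, "rx": 0, "ry": 0, "rz": -0.354, "jaw": 0.04}, {"dx": 0.147, "dy": -0.193, "dz": 0, "rx": 0, "ry": 0, "rz": -0.413, "jaw": 0.04}, {"dx": 0.161, "dy": -0.227, "dz": 0, "rx": 0, "ry": 0, "rz": -0.472, "jaw": 0.04}]'

```text
clock: 5.25
tcp_pos: [604.4, 86.6, 166.1]
tcp_rot: [[-0.141, 0.99, 0.0], [0.99, 0.141, 0.001], [0.001, 0.0, -1.0]]
ft_force: [0.2, 0.5, -0.5]
gripper_width: 53.7
```

```bash
python3 -c "
from h import *
way(642.8,-214.9,110,1)"
```

```text
clk 5.25 tcp [604.4  86.6 166.1] tot deg -26.6 yaw deg -26.6 w 53.7
{"dx":0.0124,"dy":-0.0345,"dz":-0.0070,"rx":-0.001,"ry":0.000,"rz":-0.058},
{"dx":0.0228,"dy":-0.0702,"dz":-0.0140,"rx":-0.001,"ry":0.000,"rz":-0.116},
{"dx":0.0311,"dy":-0.1070,"dz":-0.0210,"rx":-0.001,"ry":0.000,"rz":-0.174},
{"dx":0.0372,"dy":-0.1446,"dz":-0.0281,"rx":-0.001,"ry":0.000,"rz":-0.232},
{"dx":0.0410,"dy":-0.1830,"dz":-0.0351,"rx":-0.001,"ry":0.000,"rz":-0.290},
{"dx":0.0426,"dy":-0.2220,"dz":-0.0421,"rx":-0.001,"ry":0.000,"rz":-0.348},
{"dx":0.0417,"dy":-0.2616,"dz":-0.0491,"rx":-0.001,"ry":0.000,"rz":-0.406},
{"dx":0.0384,"dy":-0.3015,"dz":-0.0561,"rx":-0.001,"ry":0.000,"rz":-0.464},
```

Request:
carry_out --plan '[{"dx": 0.012, "dy": -0.0345, "dz": 0, "rx": 0, "ry": 0, "rz": -0.058, "jaw": 0.04}, {"dx": 0.023, "dy": -0.07, "dz": 0, "rx": 0, "ry": 0, "rz": -0.116, "jaw": 0.04}, {"dx": 0.031, "dy": -0.107, "dz": -0.01, "rx": 0, "ry": 0, "rz": -0.174, "jaw": 0.04}, {"dx": 0.037, "dy": -0.145, "dz": -0.02, "rx": 0, "ry": 0, "rz": -0.232, "jaw": 0.04}, {"dx": 0.041, "dy": -0.183, "dz": -0.03, "rx": 0, "ry": 0, "rz": -0.29, "jaw": 0.04}, {"dx": 0.0426, "dy": -0.222, "dz": -0.04, "rx": 0, "ry": 0, "rz": -0.348, "jaw": 0.04}, {"dx": 0.042, "dy": -0.2616, "dz": -0.05, "rx": 0, "ry": 0, "rz": -0.406, "jaw": 0.04}, {"dx": 0.038, "dy": -0.3015, "dz": -0.056, "rx": 0, "ry": 0, "rz": -0.464, "jaw": 0.04}]'

```text
clock: 6.05
tcp_pos: [641.4, -216.1, 107.3]
tcp_rot: [[0.319, 0.948, -0.002], [0.948, -0.319, 0.002], [0.001, -0.002, -1.0]]
ft_force: [0.7, -1.0, 0.6]
gripper_width: 53.5
```

```bash
python3 -c "
from h import *
s=bot.observe();wlook('w4','blue',(s['tcp_pos'][2]+5,))
print(proj('wrist',[641.5,-218.7,12]))
"
```

```text
tcp [ 641.4 -216.1  107.3]
blue [278.9 294.6] [214 232 130 126] centre [ 640.1 -220.3] r 29.2
[279. 214.]
```

View pics/w4.png

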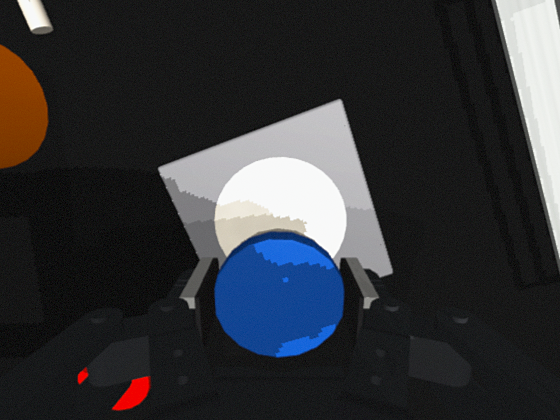

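```bash
python3 - <<'E'
from h import *
from scipy.optimize import least_squares
c=cal('wrist');im=cv2.imread('pics/w4.png')[:,:,::-1]
g=im.min(2)
# edge points of disc along rays from approx centre, upper half
P=[]
for a in np.radians(np.arange(185,356,5)):
    pr=[g[int(round(216+r*np.sin(a))),int(round(280+r*np.cos(a)))] for r in np.arange(45,80,.5)]
    d=np.diff(np.convolve(pr,np.ones(3)/3,'valid').astype(float));i=d.argmin()
    if d[i]<-8:
        r=45+.5*(i+1.5);P.append(ray('wrist',(280+r*np.cos(a),216+r*np.sin(a)),12,c)[:2])
P=np.array(P)
f=least_squares(lambda q:np.hypot(*(P-q[:2]).T)-q[2],[641,-218,46],loss='soft_l1')
print(len(P),f.x.round(2),np.abs(f.fun).max().round(2))
E
```

```text
35 [ 640.12 -224.85   45.72] 0.67
```

```bash
python3 - <<'E'
from h import *
s=bot.observe();print(s['tcp_pos'].round(1),s['qvel'].round(2))
for n in ['top','scene']:
    im=bot.camera(n);cv2.imwrite(f'pics/{n}5.png',im[:,:,::-1])
    for b in blobs(im,*COL['blue'],amin=100): print(n,b[0],b[1],b[2],ray(n,b[0],112))
im=cv2.imread('pics/top5.png');a=cv2.resize(im[90:210,330:490],None,fx=2.5,fy=2.5,interpolation=2)
im=cv2.imread('pics/scene5.png');b=cv2.resize(im[220:340,100:260],None,fx=2.5,fy=2.5,interpolation=2)
cv2.imwrite('pics/c5.png',np.hstack([a,b]))
E
```

```text
[ 640.4 -221.8  106.7] [ 2.67 -1.21  1.5   0.17  0.47  0.09]
scene [ 18.  235.6] 1532 [  0 211  39  51] [ 488.6 -437.4  112. ]
scene [ 20.8 259.7] 230 [  0 251  43  18] [ 537.8 -430.8  112. ]
scene [171.3 283.9] 377 [164 269  16  32] [ 642.9 -208.1  112. ]
scene [374.6 362.9] 385 [365 352  21  23] [839.3  46.3 112. ]
```

View pics/c5.png

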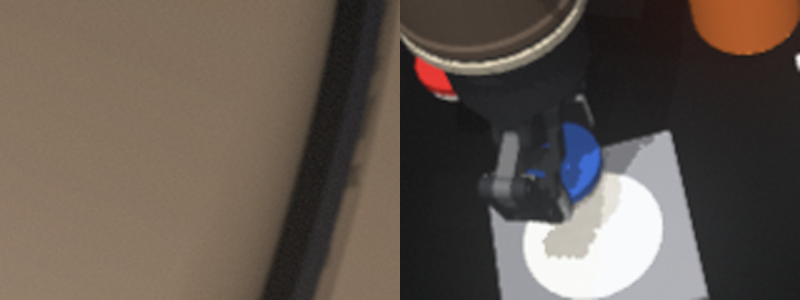

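The arm was still swinging (joint 1 moving at 2.7°/s), so that wrist reading was taken in motion. I'll let it settle and measure again.

Request:
carry_out --plan '[{"dx": 0, "dy": 0, "dz": 0, "rx": 0, "ry": 0, "rz": 0, "jaw": 0.04}, {"dx": 0, "dy": 0, "dz": 0, "rx": 0, "ry": 0, "rz": 0, "jaw": 0.04}, {"dx": 0, "dy": 0, "dz": 0, "rx": 0, "ry": 0, "rz": 0, "jaw": 0.04}, {"dx": 0, "dy": 0, "dz": 0, "rx": 0, "ry": 0, "rz": 0, "jaw": 0.04}]'

```text
clock: 6.6
tcp_pos: [641.1, -216.2, 107.7]
tcp_rot: [[0.319, 0.948, -0.002], [0.948, -0.319, 0.002], [0.001, -0.002, -1.0]]
ft_force: [-0.0, -0.1, -1.3]
gripper_width: 53.2
```

```bash
cat >> h.py <<'E'
from scipy.optimize import least_squares
def disc(tag,img=None,c=None,z=12,R=46,guess=(641.5,-218.7),dark=8,arc=(0,360)):
    """find bright disc edge around guess in wrist image, fit on plane z"""
    g=img.min(2);P=[]
    for a in np.radians(np.arange(arc[0],arc[1],4)):
        rs=np.arange(R-12,R+12,.5);pr=[]
        for r in rs:
            u,v=proj('wrist',[guess[0]+r*np.cos(a),guess[1]+r*np.sin(a),z],c)
            pr.append(float(g[int(v),int(u)]) if 0<=v<420 and 0<=u<560 else 0)
        d=np.diff(np.convolve(pr,np.ones(3)/3,'valid'));i=d.argmin()
        if d[i]<-dark: r=rs[i+1]+.25;P.append([guess[0]+r*np.cos(a),guess[1]+r*np.sin(a)])
    P=np.array(P)
    f=least_squares(lambda q:np.hypot(*(P-q).T)-R,guess,loss='cauchy',f_scale=.5)
    print(tag,len(P),'centre',f.x.round(1),'med',np.median(np.abs(f.fun)).round(2))
E
python3 - <<'E'
from h import *
s=bot.observe();print(s['tcp_pos'].round(1),s['qvel'].round(2))
c=wlook('w6','blue',(s['tcp_pos'][2]+5,))
im=cv2.imread('pics/w6.png')[:,:,::-1]
disc('disc',im,c)
print(bot.observe()['tcp_pos'])
E
```

```text
[ 641.1 -216.2  107.7] [-0.27 -0.2  -0.08 -0.13  0.06  0.  ]
tcp [ 641.1 -216.2  107.7]
blue [278.9 294.6] [214 232 130 126] centre [ 640.1 -220.4] r 29.3
disc 65 centre [ 641.1 -219.7] med 0.2
[ 641.1602962  -216.36747014  107.80202052]
```

View pics/w6.png

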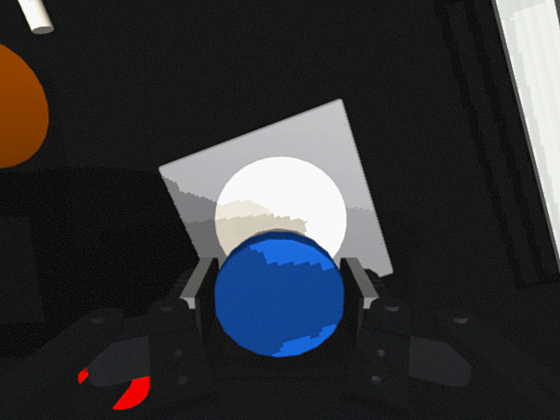

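Settled: dish at (640.1,-220.4) and disc at (641.1,-219.7), about 1 mm apart. Lowering with a 1 mm correction.

Request:
carry_out --plan '[{"dx": 0.001, "dy": 0.001, "dz": -0.025, "rx": 0, "ry": 0, "rz": 0, "jaw": 0.04}, {"dx": 0.001, "dy": 0.001, "dz": -0.045, "rx": 0, "ry": 0, "rz": 0, "jaw": 0.04}, {"dx": 0.001, "dy": 0.001, "dz": -0.06, "rx": 0, "ry": 0, "rz": 0, "jaw": 0.04}, {"dx": 0.001, "dy": 0.001, "dz": -0.07, "rx": 0, "ry": 0, "rz": 0, "jaw": 0.04}, {"dx": 0.001, "dy": 0.001, "dz": -0.075, "rx": 0, "ry": 0, "rz": 0, "jaw": 0.04}, {"dx": 0.001, "dy": 0.001, "dz": -0.077, "rx": 0, "ry": 0, "rz": 0, "jaw": 0.04}, {"dx": 0.001, "dy": 0.001, "dz": -0.077, "rx": 0, "ry": 0, "rz": 0, "jaw": 0.04}, {"dx": 0.001, "dy": 0.001, "dz": -0.077, "rx": 0, "ry": 0, "rz": 0, "jaw": 0.04}]'

```text
clock: 7.45
tcp_pos: [642.6, -215.6, 31.5]
tcp_rot: [[0.32, 0.948, -0.001], [0.948, -0.32, 0.002], [0.001, -0.001, -1.0]]
ft_force: [0.2, 0.6, -0.5]
gripper_width: 53.8
```

```bash
python3 - <<'E'
from h import *
s=bot.observe();print(s['tcp_pos'].round(1),s['ft_force'],s['qvel'].round(2))
c=wlook('w7','blue',(s['tcp_pos'][2]+5,))
E
```

```text
[ 642.6 -215.6   31.5] [ 0.19271858  0.59029643 -0.45458486] [-0.06 -0.13  0.06 -0.11  0.03  0.01]
tcp [ 642.6 -215.6   31.5]
blue [278.8 294.1] [214 232 131 125] centre [ 642.  -219.6] r 29.0
```

View pics/w7.png

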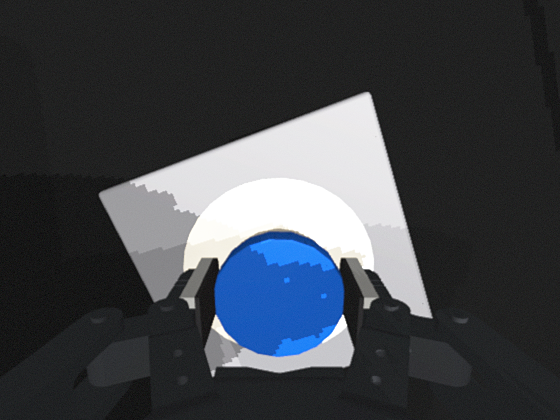

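The blue lid at (279,294) sits centrally over the white disc. It's about 4 mm above the plate with no contact yet, so I'll lower it the rest and release.

Request:
carry_out --plan '[{"dx": 0, "dy": 0, "dz": -0.002, "rx": 0, "ry": 0, "rz": 0, "jaw": 0.04}, {"dx": 0, "dy": 0, "dz": -0.004, "rx": 0, "ry": 0, "rz": 0, "jaw": 0.04}, {"dx": 0, "dy": 0, "dz": -0.0045, "rx": 0, "ry": 0, "rz": 0, "jaw": 0.04}, {"dx": 0, "dy": 0, "dz": -0.0045, "rx": 0, "ry": 0, "rz": 0, "jaw": 0.04}]'

```text
clock: 7.9
tcp_pos: [642.4, -215.5, 26.8]
tcp_rot: [[0.319, 0.948, -0.001], [0.948, -0.319, 0.002], [0.001, -0.001, -1.0]]
ft_force: [0.6, 0.2, 0.4]
gripper_width: 53.4
```

Request:
carry_out --plan '[{"dx": 0, "dy": 0, "dz": 0, "rx": 0, "ry": 0, "rz": 0, "jaw": 0.06}, {"dx": 0, "dy": 0, "dz": 0, "rx": 0, "ry": 0, "rz": 0, "jaw": 0.07}, {"dx": 0, "dy": 0, "dz": 0, "rx": 0, "ry": 0, "rz": 0, "jaw": 0.085}, {"dx": 0, "dy": 0, "dz": 0, "rx": 0, "ry": 0, "rz": 0, "jaw": 0.085}, {"dx": 0, "dy": 0, "dz": 0, "rx": 0, "ry": 0, "rz": 0, "jaw": 0.085}]'

```text
clock: 8.4
tcp_pos: [642.5, -215.5, 26.9]
tcp_rot: [[0.319, 0.948, -0.001], [0.948, -0.319, 0.002], [0.001, -0.001, -1.0]]
ft_force: [-0.1, 0.0, -0.1]
gripper_width: 85.2
```

Request:
carry_out --plan '[{"dx": 0, "dy": 0, "dz": 0.02, "rx": 0, "ry": 0, "rz": 0, "jaw": 0.085}, {"dx": 0, "dy": 0, "dz": 0.05, "rx": 0, "ry": 0, "rz": 0, "jaw": 0.085}, {"dx": 0, "dy": 0, "dz": 0.085, "rx": 0, "ry": 0, "rz": 0, "jaw": 0.085}, {"dx": 0, "dy": 0, "dz": 0.11, "rx": 0, "ry": 0, "rz": 0, "jaw": 0.085}, {"dx": 0, "dy": 0, "dz": 0.12, "rx": 0, "ry": 0, "rz": 0, "jaw": 0.085}, {"dx": 0, "dy": 0, "dz": 0.12, "rx": 0, "ry": 0, "rz": 0, "jaw": 0.085}, {"dx": 0, "dy": 0, "dz": 0.12, "rx": 0, "ry": 0, "rz": 0, "jaw": 0.085}]'

```text
clock: 9.1
tcp_pos: [641.9, -215.3, 145.8]
tcp_rot: [[0.319, 0.948, -0.002], [0.948, -0.319, 0.002], [0.001, -0.002, -1.0]]
ft_force: [-0.6, -0.9, -0.8]
gripper_width: 85.2
```

```bash
python3 - <<'E'
from h import *
s=bot.observe();print(s['tcp_pos'].round(1),s['ft_force'],s['qvel'].round(2))
c=wlook('w8','blue',(32,))
im=cv2.imread('pics/w8.png')[:,:,::-1]
disc('disc',im,c)
way(449.7,80.8,130,1)
E
```

```text
[ 641.9 -215.3  145.8] [-0.58345048 -0.86063838 -0.81846663] [-0.01  0.87  0.35 -0.02 -0.01 -0.05]
tcp [ 641.9 -215.3  145.8]
blue [280.  216.7] [244 182  73  71] centre [ 640.8 -220.1] r 27.7
disc 90 centre [ 641.2 -219.9] med 0.21
clk 9.15 tcp [ 641.7 -215.2  145.3] tot deg 28.7 yaw deg 28.8 w 84.8
{"dx":-0.0143,"dy":0.0477,"dz":-0.0019,"rx":-0.002,"ry":-0.003,"rz":0.063},
{"dx":-0.0320,"dy":0.0927,"dz":-0.0038,"rx":-0.002,"ry":-0.003,"rz":0.126},
{"dx":-0.0528,"dy":0.1349,"dz":-0.0057,"rx":-0.002,"ry":-0.003,"rz":0.189},
{"dx":-0.0763,"dy":0.1739,"dz":-0.0077,"rx":-0.002,"ry":-0.003,"rz":0.251},
{"dx":-0.1023,"dy":0.2097,"dz":-0.0096,"rx":-0.002,"ry":-0.003,"rz":0.314},
{"dx":-0.1305,"dy":0.2420,"dz":-0.0115,"rx":-0.002,"ry":-0.003,"rz":0.377},
{"dx":-0.1605,"dy":0.2708,"dz":-0.0134,"rx":-0.002,"ry":-0.003,"rz":0.440},
{"dx":-0.1920,"dy":0.2960,"dz":-0.0153,"rx":-0.002,"ry":-0.003,"rz":0.503},
```

View pics/w8.png

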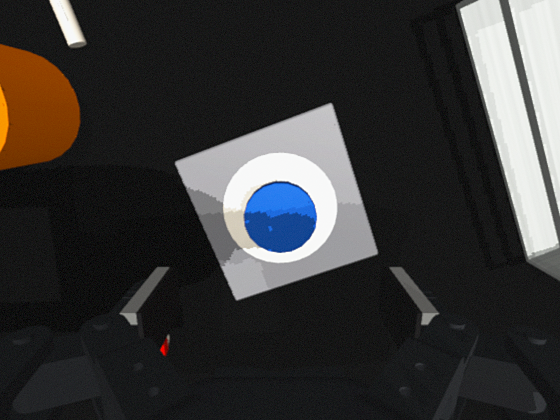

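Blue at (640.8,-220.1) is within 0.5 mm of the disc at (641.2,-219.9), upright and released. Next is yellow.

Request:
carry_out --plan '[{"dx": -0.014, "dy": 0.047, "dz": 0, "rx": 0, "ry": 0, "rz": 0.063, "jaw": 0.085}, {"dx": -0.032, "dy": 0.093, "dz": 0, "rx": 0, "ry": 0, "rz": 0.126, "jaw": 0.085}, {"dx": -0.053, "dy": 0.135, "dz": 0, "rx": 0, "ry": 0, "rz": 0.189, "jaw": 0.085}, {"dx": -0.076, "dy": 0.174, "dz": 0, "rx": 0, "ry": 0, "rz": 0.251, "jaw": 0.085}, {"dx": -0.102, "dy": 0.21, "dz": 0, "rx": 0, "ry": 0, "rz": 0.314, "jaw": 0.085}, {"dx": -0.13, "dy": 0.242, "dz": 0, "rx": 0, "ry": 0, "rz": 0.377, "jaw": 0.085}, {"dx": -0.16, "dy": 0.271, "dz": -0.005, "rx": 0, "ry": 0, "rz": 0.44, "jaw": 0.085}, {"dx": -0.192, "dy": 0.296, "dz": -0.015, "rx": 0, "ry": 0, "rz": 0.503, "jaw": 0.085}]'

```text
clock: 9.95
tcp_pos: [448.2, 81.9, 129.6]
tcp_rot: [[-0.18, 0.984, -0.004], [0.984, 0.18, 0.001], [0.001, -0.004, -1.0]]
ft_force: [0.4, 0.3, -0.3]
gripper_width: 84.8
```

Request:
carry_out --plan '[{"dx": 0, "dy": 0, "dz": 0, "rx": 0, "ry": 0, "rz": 0, "jaw": 0.085}, {"dx": 0, "dy": 0, "dz": 0, "rx": 0, "ry": 0, "rz": 0, "jaw": 0.085}, {"dx": 0, "dy": 0, "dz": 0, "rx": 0, "ry": 0, "rz": 0, "jaw": 0.085}]'

```text
clock: 10.25
tcp_pos: [448.9, 81.7, 129.2]
tcp_rot: [[-0.179, 0.984, -0.004], [0.984, 0.179, 0.001], [0.001, -0.004, -1.0]]
ft_force: [0.8, 0.1, 0.3]
gripper_width: 85.1
```

```bash
python3 - <<'E'
from h import *
s=bot.observe();print(s['tcp_pos'].round(1),s['qvel'].round(2))
c=wlook('w9','yellow',(20,))
E
```

```text
[448.9  81.7 129.2] [-0.8  -0.14 -0.6   0.01  0.11 -0.08]
tcp [448.9  81.7 129.2]
yellow [343.6  44.3] [301   0  86  92] centre [469.2 200. ] r 27.8
yellow [193.4  73.8] [151  29  85  91] centre [375.4 164.7] r 28.0
yellow [280.4 214. ] [244 177  75  72] centre [449.7  81. ] r 27.8
```

View pics/w9.png

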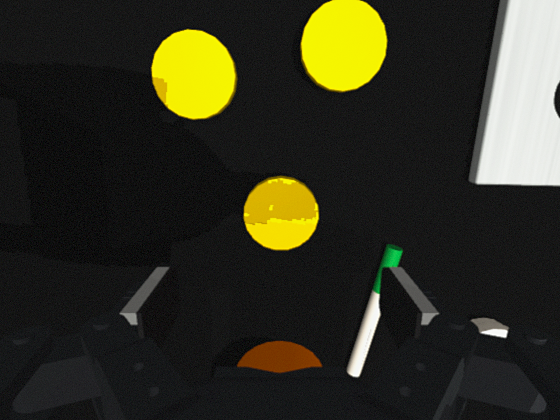

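The wanted yellow is the one at (280,214), centred at (449.7,81.0). The other two, at (193,74) and (344,44), lie farther left (y = 165 and 200). Going down.

Request:
carry_out --plan '[{"dx": 0.001, "dy": -0.001, "dz": -0.03, "rx": 0, "ry": 0, "rz": 0, "jaw": 0.085}, {"dx": 0.001, "dy": -0.001, "dz": -0.06, "rx": 0, "ry": 0, "rz": 0, "jaw": 0.085}, {"dx": 0.001, "dy": -0.001, "dz": -0.085, "rx": 0, "ry": 0, "rz": 0, "jaw": 0.085}, {"dx": 0.001, "dy": -0.001, "dz": -0.105, "rx": 0, "ry": 0, "rz": 0, "jaw": 0.085}, {"dx": 0.001, "dy": -0.001, "dz": -0.114, "rx": 0, "ry": 0, "rz": 0, "jaw": 0.085}, {"dx": 0.001, "dy": -0.001, "dz": -0.114, "rx": 0, "ry": 0, "rz": 0, "jaw": 0.085}, {"dx": 0.001, "dy": -0.001, "dz": -0.114, "rx": 0, "ry": 0, "rz": 0, "jaw": 0.085}]'

```text
clock: 11.0
tcp_pos: [450.7, 80.3, 15.8]
tcp_rot: [[-0.178, 0.984, -0.003], [0.984, 0.178, 0.001], [0.001, -0.003, -1.0]]
ft_force: [0.1, 0.0, -0.1]
gripper_width: 84.8
```

Request:
carry_out --plan '[{"dx": 0, "dy": 0, "dz": 0, "rx": 0, "ry": 0, "rz": 0, "jaw": 0.07}, {"dx": 0, "dy": 0, "dz": 0, "rx": 0, "ry": 0, "rz": 0, "jaw": 0.055}, {"dx": 0, "dy": 0, "dz": 0, "rx": 0, "ry": 0, "rz": 0, "jaw": 0.04}, {"dx": 0, "dy": 0, "dz": 0, "rx": 0, "ry": 0, "rz": 0, "jaw": 0.04}, {"dx": 0, "dy": 0, "dz": 0, "rx": 0, "ry": 0, "rz": 0, "jaw": 0.04}, {"dx": 0, "dy": 0, "dz": 0, "rx": 0, "ry": 0, "rz": 0, "jaw": 0.04}]'

```text
clock: 11.6
tcp_pos: [451.3, 80.4, 16.9]
tcp_rot: [[-0.178, 0.984, -0.002], [0.984, 0.178, 0.001], [0.001, -0.001, -1.0]]
ft_force: [-1.7, -1.5, 18.3]
gripper_width: 53.7
```

Request:
carry_out --plan '[{"dx": 0, "dy": 0, "dz": 0.015, "rx": 0, "ry": 0, "rz": 0, "jaw": 0.04}, {"dx": 0, "dy": 0, "dz": 0.04, "rx": 0, "ry": 0, "rz": 0, "jaw": 0.04}, {"dx": 0, "dy": 0, "dz": 0.075, "rx": 0, "ry": 0, "rz": 0, "jaw": 0.04}, {"dx": 0, "dy": 0, "dz": 0.11, "rx": 0, "ry": 0, "rz": 0, "jaw": 0.04}, {"dx": 0, "dy": 0, "dz": 0.14, "rx": 0, "ry": 0, "rz": 0, "jaw": 0.04}, {"dx": 0, "dy": 0, "dz": 0.15, "rx": 0, "ry": 0, "rz": 0, "jaw": 0.04}]'

```text
clock: 12.2
tcp_pos: [452.6, 80.5, 170.1]
tcp_rot: [[-0.178, 0.984, 0.003], [0.984, 0.178, 0.001], [0.001, 0.003, -1.0]]
ft_force: [-0.6, 0.0, -0.9]
gripper_width: 53.4
```

```bash
python3 - <<'E'
from h import *
s=bot.observe();print(s['tcp_pos'].round(1),s['qvel'].round(2))
c=wlook('w10','yellow',(s['tcp_pos'][2]+5,))
way(642.5,-216,140,1)
E
```

```text
[452.6  80.5 170.1] [-0.04 -6.77 -3.69 -0.02 11.42  0.03]
tcp [452.6  80.5 170.1]
yellow [327.9  52.5] [292  13  73  80] centre [453.  171.1] r 12.6
yellow [199.8  78. ] [164  40  73  77] centre [410.9 155.4] r 12.6
yellow [280.8 281. ] [215 218 129 123] centre [451.8  83.5] r 27.9
clk 12.25 tcp [452.8  80.6 170. ] tot deg -28.7 yaw deg -28.9 w 53.3
{"dx":0.0312,"dy":-0.0254,"dz":-0.0038,"rx":-0.001,"ry":0.003,"rz":-0.063},
{"dx":0.0609,"dy":-0.0544,"dz":-0.0075,"rx":-0.001,"ry":0.003,"rz":-0.126},
{"dx":0.0888,"dy":-0.0868,"dz":-0.0113,"rx":-0.001,"ry":0.003,"rz":-0.189},
{"dx":0.1145,"dy":-0.1227,"dz":-0.0150,"rx":-0.001,"ry":0.003,"rz":-0.252},
{"dx":0.1378,"dy":-0.1618,"dz":-0.0188,"rx":-0.001,"ry":0.003,"rz":-0.315},
{"dx":0.1582,"dy":-0.2039,"dz":-0.0225,"rx":-0.001,"ry":0.003,"rz":-0.378},
{"dx":0.1756,"dy":-0.2489,"dz":-0.0263,"rx":-0.001,"ry":0.003,"rz":-0.441},
{"dx":0.1897,"dy":-0.2966,"dz":-0.0300,"rx":-0.001,"ry":0.003,"rz":-0.504},
```

View pics/w10.png

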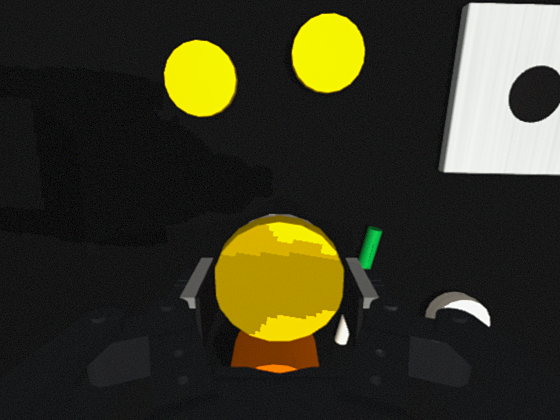

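```bash
python3 - <<'E'
from h import *
s=bot.observe();print(s['tcp_pos'].round(1),s['qvel'].round(2),s['ft_force'])
im=bot.camera('scene');u,v=proj('scene',s['tcp_pos']);print(u,v);u=int(u);v=int(v)
cv2.imwrite('pics/s10.png',cv2.resize(im[v-60:v+60,u-80:u+80],None,fx=5,fy=5,interpolation=2)[:,:,::-1])
w=cv2.imread('pics/w10.png')[190:390,170:400];w3=cv2.imread('pics/w3.png')[190:390,170:400]
cv2.imwrite('pics/ww.png',cv2.resize(np.hstack([w,w3]),None,fx=1.7,fy=1.7))
print(bot.observe()['tcp_pos'])
E
```

```text
[452.8  80.6 170. ] [-0.11  3.27  1.76 -0.04 -4.19 -0.1 ] [ 1.78705359 -0.20048565  1.24565203]
317.5 135.7
[452.19373593  80.48134038 168.32987297]
```

View pics/s10.png

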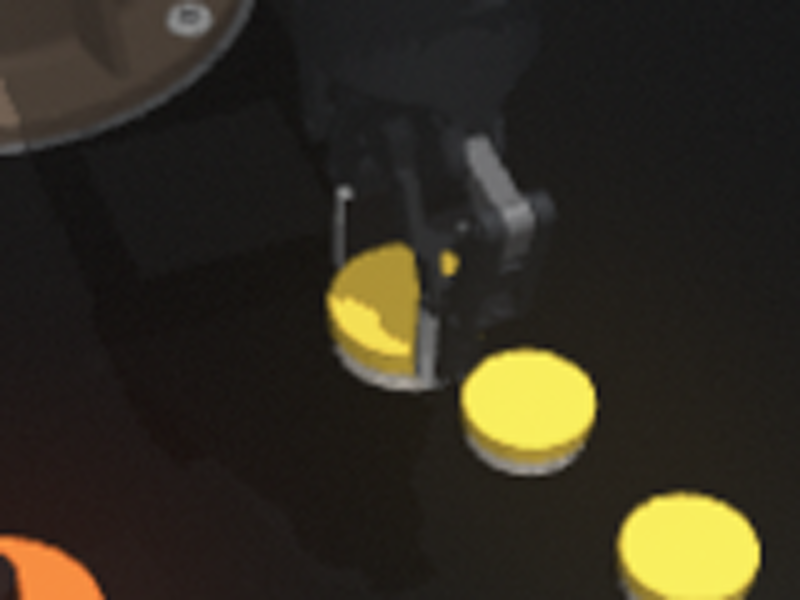

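View pics/ww.png

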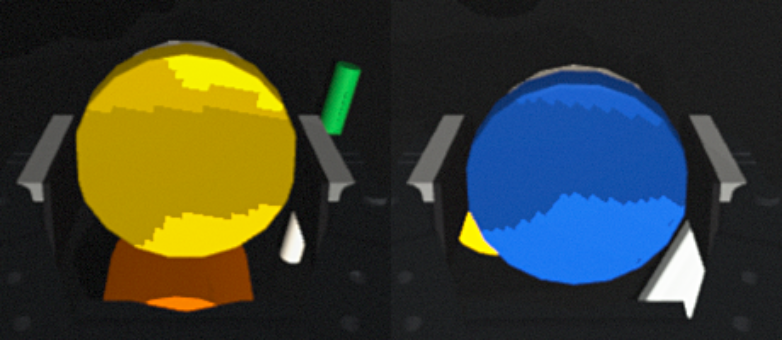

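The yellow is level in the jaws, about 3 mm to the other side of the pad centre. The stack target for the TCP is therefore about (640.2,-222.7).

Request:
carry_out --plan '[{"dx": 0.031, "dy": -0.025, "dz": 0, "rx": 0, "ry": 0, "rz": -0.063, "jaw": 0.04}, {"dx": 0.061, "dy": -0.054, "dz": 0, "rx": 0, "ry": 0, "rz": -0.126, "jaw": 0.04}, {"dx": 0.089, "dy": -0.087, "dz": 0, "rx": 0, "ry": 0, "rz": -0.189, "jaw": 0.04}, {"dx": 0.1145, "dy": -0.123, "dz": 0, "rx": 0, "ry": 0, "rz": -0.252, "jaw": 0.04}, {"dx": 0.138, "dy": -0.162, "dz": 0, "rx": 0, "ry": 0, "rz": -0.315, "jaw": 0.04}, {"dx": 0.158, "dy": -0.204, "dz": -0.01, "rx": 0, "ry": 0, "rz": -0.378, "jaw": 0.04}, {"dx": 0.1756, "dy": -0.249, "dz": -0.02, "rx": 0, "ry": 0, "rz": -0.441, "jaw": 0.04}, {"dx": 0.188, "dy": -0.3, "dz": -0.03, "rx": 0, "ry": 0, "rz": -0.51, "jaw": 0.04}]'

```text
clock: 13.1
tcp_pos: [639.6, -217.6, 136.2]
tcp_rot: [[0.327, 0.945, 0.0], [0.945, -0.327, 0.001], [0.001, 0.0, -1.0]]
ft_force: [1.8, 1.2, 1.0]
gripper_width: 53.5
```

Request:
carry_out --plan '[{"dx": 0, "dy": 0, "dz": 0, "rx": 0, "ry": 0, "rz": 0, "jaw": 0.04}, {"dx": 0, "dy": 0, "dz": 0, "rx": 0, "ry": 0, "rz": 0, "jaw": 0.04}, {"dx": 0, "dy": 0, "dz": 0, "rx": 0, "ry": 0, "rz": 0, "jaw": 0.04}, {"dx": 0, "dy": 0, "dz": 0, "rx": 0, "ry": 0, "rz": 0, "jaw": 0.04}]'

```text
clock: 13.5
tcp_pos: [639.2, -216.3, 135.8]
tcp_rot: [[0.325, 0.946, -0.0], [0.946, -0.325, 0.001], [0.001, -0.001, -1.0]]
ft_force: [0.5, 0.5, 0.3]
gripper_width: 53.5
```

```bash
python3 - <<'E'
from h import *
s=bot.observe();print(s['tcp_pos'].round(1),s['qvel'].round(2),s['ft_force'].round(1))
c=wlook('w11','yellow',(s['tcp_pos'][2]+4,))
im=cv2.imread('pics/w11.png')[:,:,::-1]
disc('disc',im,c)
E
```

```text
[ 639.2 -216.3  135.8] [ 0.09 -0.54 -0.33 -0.04  0.08  0.03] [0.5 0.5 0.3]
tcp [ 639.2 -216.3  135.8]
yellow [280.3 274.5] [215 217 129 125] centre [ 640.4 -214.4] r 28.3
disc 61 centre [ 641.1 -219.7] med 0.26
```

View pics/w11.png

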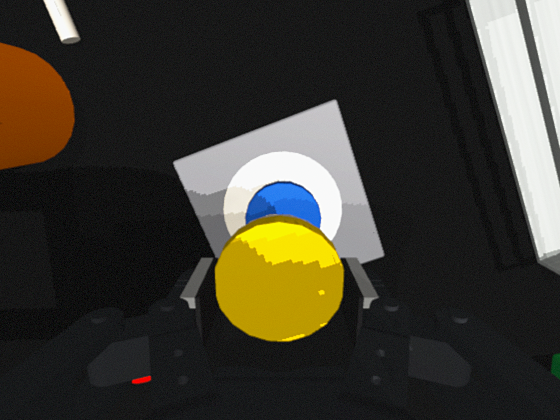

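Yellow at (640.4,-214.4) against the disc at (641.1,-219.7), so I'll shift dy by -5.5 mm while lowering, stopping just above blue.

Request:
carry_out --plan '[{"dx": 0.0005, "dy": -0.0025, "dz": -0.02, "rx": 0, "ry": 0, "rz": 0, "jaw": 0.04}, {"dx": 0.0005, "dy": -0.0055, "dz": -0.04, "rx": 0, "ry": 0, "rz": 0, "jaw": 0.04}, {"dx": 0.0005, "dy": -0.0055, "dz": -0.06, "rx": 0, "ry": 0, "rz": 0, "jaw": 0.04}, {"dx": 0.0005, "dy": -0.0055, "dz": -0.072, "rx": 0, "ry": 0, "rz": 0, "jaw": 0.04}, {"dx": 0.0005, "dy": -0.0055, "dz": -0.079, "rx": 0, "ry": 0, "rz": 0, "jaw": 0.04}, {"dx": 0.0005, "dy": -0.0055, "dz": -0.082, "rx": 0, "ry": 0, "rz": 0, "jaw": 0.04}, {"dx": 0.0005, "dy": -0.0055, "dz": -0.082, "rx": 0, "ry": 0, "rz": 0, "jaw": 0.04}, {"dx": 0.0005, "dy": -0.0055, "dz": -0.082, "rx": 0, "ry": 0, "rz": 0, "jaw": 0.04}]'

```text
clock: 14.35
tcp_pos: [640.4, -221.9, 55.0]
tcp_rot: [[0.325, 0.946, 0.001], [0.946, -0.325, 0.001], [0.001, 0.001, -1.0]]
ft_force: [0.2, -0.2, -0.5]
gripper_width: 53.5
```

```bash
python3 - <<'E'
from h import *
s=bot.observe();print(s['tcp_pos'].round(1),s['qvel'].round(2),s['ft_force'].round(1))
c=wlook('w12','yellow',(s['tcp_pos'][2]+4,))
im=cv2.imread('pics/w12.png')[:,:,::-1]
disc('disc',im,c)
E
```

```text
[ 640.4 -221.9   55. ] [ 0.01 -0.2  -0.05 -0.    0.01  0.05] [ 0.2 -0.2 -0.5]
tcp [ 640.4 -221.9   55. ]
yellow [278.8 274.3] [215 217 129 124] centre [ 641.7 -219.9] r 28.3
disc 60 centre [ 641.1 -219.5] med 0.16
```

View pics/w12.png

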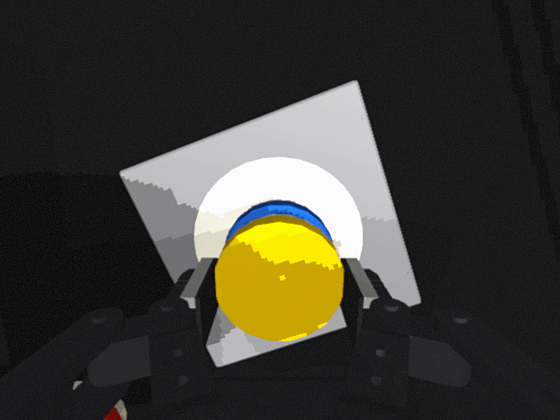

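Yellow at (279,275) is over blue and the disc to within 1 mm. Lowering the last millimetres.

Request:
carry_out --plan '[{"dx": 0, "dy": 0, "dz": -0.003, "rx": 0, "ry": 0, "rz": 0, "jaw": 0.04}, {"dx": 0, "dy": 0, "dz": -0.0055, "rx": 0, "ry": 0, "rz": 0, "jaw": 0.04}, {"dx": 0, "dy": 0, "dz": -0.0065, "rx": 0, "ry": 0, "rz": 0, "jaw": 0.04}, {"dx": 0, "dy": 0, "dz": -0.0065, "rx": 0, "ry": 0, "rz": 0, "jaw": 0.04}]'

```text
clock: 14.8
tcp_pos: [640.7, -222.1, 49.2]
tcp_rot: [[0.325, 0.946, 0.002], [0.946, -0.325, 0.001], [0.001, 0.002, -1.0]]
ft_force: [-1.5, 0.4, 9.8]
gripper_width: 53.6
```

Request:
carry_out --plan '[{"dx": 0, "dy": 0, "dz": 0, "rx": 0, "ry": 0, "rz": 0, "jaw": 0.06}, {"dx": 0, "dy": 0, "dz": 0, "rx": 0, "ry": 0, "rz": 0, "jaw": 0.07}, {"dx": 0, "dy": 0, "dz": 0, "rx": 0, "ry": 0, "rz": 0, "jaw": 0.085}, {"dx": 0, "dy": 0, "dz": 0, "rx": 0, "ry": 0, "rz": 0, "jaw": 0.085}, {"dx": 0, "dy": 0, "dz": 0, "rx": 0, "ry": 0, "rz": 0, "jaw": 0.085}]'

```text
clock: 15.3
tcp_pos: [640.6, -222.1, 49.0]
tcp_rot: [[0.325, 0.946, 0.002], [0.946, -0.325, 0.001], [0.001, 0.001, -1.0]]
ft_force: [-0.6, 0.0, -0.8]
gripper_width: 85.2
```

Request:
carry_out --plan '[{"dx": 0, "dy": 0, "dz": 0.02, "rx": 0, "ry": 0, "rz": 0, "jaw": 0.085}, {"dx": 0, "dy": 0, "dz": 0.05, "rx": 0, "ry": 0, "rz": 0, "jaw": 0.085}, {"dx": 0, "dy": 0, "dz": 0.08, "rx": 0, "ry": 0, "rz": 0, "jaw": 0.085}, {"dx": 0, "dy": 0, "dz": 0.1, "rx": 0, "ry": 0, "rz": 0, "jaw": 0.085}, {"dx": 0, "dy": 0, "dz": 0.11, "rx": 0, "ry": 0, "rz": 0, "jaw": 0.085}, {"dx": 0, "dy": 0, "dz": 0.11, "rx": 0, "ry": 0, "rz": 0, "jaw": 0.085}, {"dx": 0, "dy": 0, "dz": 0.11, "rx": 0, "ry": 0, "rz": 0, "jaw": 0.085}]'

```text
clock: 16.0
tcp_pos: [640.1, -221.9, 158.1]
tcp_rot: [[0.325, 0.946, 0.001], [0.946, -0.325, 0.001], [0.001, 0.0, -1.0]]
ft_force: [-0.3, 0.1, -1.1]
gripper_width: 85.1
```

```bash
python3 - <<'E'
from h import *
s=bot.observe();print(s['tcp_pos'].round(1),s['qvel'].round(2),s['ft_force'].round(1))
c=wlook('w13','yellow',(52,))
im=cv2.imread('pics/w13.png')[:,:,::-1]
disc('disc',im,c)
way(478,-297,130,1)
E
```

```text
[ 640.1 -221.9  158.1] [-0.05  0.84  0.47 -0.03  0.05  0.02] [-0.3  0.1 -1.1]
tcp [ 640.1 -221.9  158.1]
yellow [279.5 208. ] [243 176  75  72] centre [ 641.2 -221.1] r 27.3
disc 88 centre [ 641.2 -220. ] med 0.21
clk 16.05 tcp [ 639.9 -221.8  157.7] tot deg -12.7 yaw deg -12.9 w 84.9
{"dx":-0.0198,"dy":-0.0126,"dz":-0.0035,"rx":-0.001,"ry":-0.000,"rz":-0.028},
{"dx":-0.0398,"dy":-0.0243,"dz":-0.0069,"rx":-0.001,"ry":-0.000,"rz":-0.056},
{"dx":-0.0599,"dy":-0.0351,"dz":-0.0104,"rx":-0.001,"ry":-0.000,"rz":-0.084},
{"dx":-0.0802,"dy":-0.0450,"dz":-0.0138,"rx":-0.001,"ry":-0.000,"rz":-0.112},
{"dx":-0.1006,"dy":-0.0539,"dz":-0.0173,"rx":-0.001,"ry":-0.000,"rz":-0.140},
{"dx":-0.1210,"dy":-0.0619,"dz":-0.0207,"rx":-0.001,"ry":-0.000,"rz":-0.168},
{"dx":-0.1415,"dy":-0.0690,"dz":-0.0242,"rx":-0.001,"ry":-0.000,"rz":-0.197},
{"dx":-0.1619,"dy":-0.0752,"dz":-0.0277,"rx":-0.001,"ry":-0.000,"rz":-0.225},
```

View pics/w13.png

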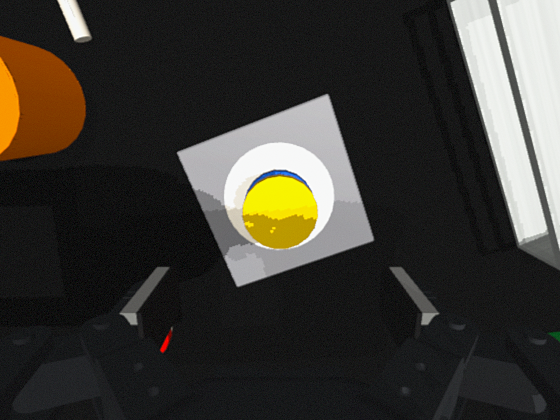

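Yellow at (641.2,-221.1) stands on blue, 1.1 mm off the disc centre. Next is red.

Request:
carry_out --plan '[{"dx": -0.02, "dy": -0.0126, "dz": 0, "rx": 0, "ry": 0, "rz": -0.028, "jaw": 0.085}, {"dx": -0.04, "dy": -0.024, "dz": 0, "rx": 0, "ry": 0, "rz": -0.056, "jaw": 0.085}, {"dx": -0.06, "dy": -0.035, "dz": -0.005, "rx": 0, "ry": 0, "rz": -0.084, "jaw": 0.085}, {"dx": -0.08, "dy": -0.045, "dz": -0.01, "rx": 0, "ry": 0, "rz": -0.112, "jaw": 0.085}, {"dx": -0.1, "dy": -0.054, "dz": -0.015, "rx": 0, "ry": 0, "rz": -0.14, "jaw": 0.085}, {"dx": -0.121, "dy": -0.062, "dz": -0.02, "rx": 0, "ry": 0, "rz": -0.168, "jaw": 0.085}, {"dx": -0.1415, "dy": -0.069, "dz": -0.024, "rx": 0, "ry": 0, "rz": -0.197, "jaw": 0.085}, {"dx": -0.162, "dy": -0.075, "dz": -0.028, "rx": 0, "ry": 0, "rz": -0.225, "jaw": 0.085}]'

```text
clock: 16.85
tcp_pos: [476.4, -296.7, 128.2]
tcp_rot: [[0.529, 0.849, -0.001], [0.849, -0.529, 0.002], [0.001, -0.002, -1.0]]
ft_force: [-0.6, -0.2, 0.5]
gripper_width: 85.1
```

Request:
carry_out --plan '[{"dx": 0, "dy": 0, "dz": 0, "rx": 0, "ry": 0, "rz": 0, "jaw": 0.085}, {"dx": 0, "dy": 0, "dz": 0, "rx": 0, "ry": 0, "rz": 0, "jaw": 0.085}, {"dx": 0, "dy": 0, "dz": 0, "rx": 0, "ry": 0, "rz": 0, "jaw": 0.085}, {"dx": 0, "dy": 0, "dz": 0, "rx": 0, "ry": 0, "rz": 0, "jaw": 0.085}]'

```text
clock: 17.25
tcp_pos: [477.1, -296.5, 128.1]
tcp_rot: [[0.528, 0.849, -0.001], [0.849, -0.528, 0.002], [0.001, -0.002, -1.0]]
ft_force: [-0.1, 0.8, -0.5]
gripper_width: 84.9
```

```bash
python3 - <<'E'
from h import *
s=bot.observe();print(s['tcp_pos'].round(1),s['qvel'].round(2))
c=wlook('w14','red',(20,))
E
```

```text
[ 477.1 -296.5  128.1] [-0.05 -0.18  0.08 -0.06  0.02  0.02]
tcp [ 477.1 -296.5  128.1]
red [279.9 214.6] [242 176  77  76] centre [ 477.4 -297.5] r 28.6
```

View pics/w14.png

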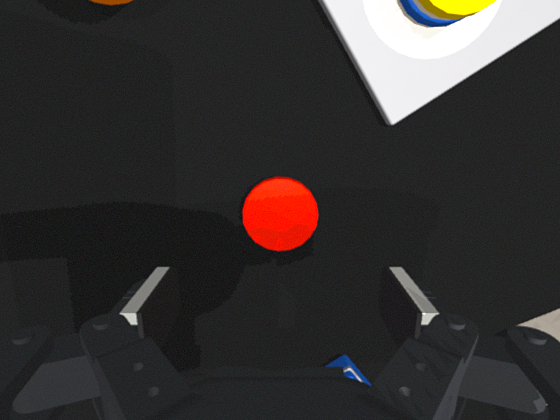

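Red is at (280,214), centred at (477.4,-297.5), 1 mm from the TCP. Going down to grip.

Request:
carry_out --plan '[{"dx": 0.0005, "dy": -0.001, "dz": -0.03, "rx": 0, "ry": 0, "rz": 0, "jaw": 0.085}, {"dx": 0.0005, "dy": -0.001, "dz": -0.06, "rx": 0, "ry": 0, "rz": 0, "jaw": 0.085}, {"dx": 0.0005, "dy": -0.001, "dz": -0.085, "rx": 0, "ry": 0, "rz": 0, "jaw": 0.085}, {"dx": 0.0005, "dy": -0.001, "dz": -0.102, "rx": 0, "ry": 0, "rz": 0, "jaw": 0.085}, {"dx": 0.0005, "dy": -0.001, "dz": -0.111, "rx": 0, "ry": 0, "rz": 0, "jaw": 0.085}, {"dx": 0.0005, "dy": -0.001, "dz": -0.112, "rx": 0, "ry": 0, "rz": 0, "jaw": 0.085}, {"dx": 0.0005, "dy": -0.001, "dz": -0.112, "rx": 0, "ry": 0, "rz": 0, "jaw": 0.085}, {"dx": 0.0005, "dy": -0.001, "dz": -0.112, "rx": 0, "ry": 0, "rz": 0, "jaw": 0.085}]'

```text
clock: 18.1
tcp_pos: [478.2, -297.9, 17.1]
tcp_rot: [[0.528, 0.849, 0.0], [0.849, -0.528, 0.002], [0.001, -0.001, -1.0]]
ft_force: [0.2, -0.1, 0.4]
gripper_width: 85.0
```

Request:
carry_out --plan '[{"dx": 0, "dy": 0, "dz": 0, "rx": 0, "ry": 0, "rz": 0, "jaw": 0.07}, {"dx": 0, "dy": 0, "dz": 0, "rx": 0, "ry": 0, "rz": 0, "jaw": 0.055}, {"dx": 0, "dy": 0, "dz": 0, "rx": 0, "ry": 0, "rz": 0, "jaw": 0.04}, {"dx": 0, "dy": 0, "dz": 0, "rx": 0, "ry": 0, "rz": 0, "jaw": 0.04}, {"dx": 0, "dy": 0, "dz": 0, "rx": 0, "ry": 0, "rz": 0, "jaw": 0.04}, {"dx": 0, "dy": 0, "dz": 0, "rx": 0, "ry": 0, "rz": 0, "jaw": 0.04}]'

```text
clock: 18.7
tcp_pos: [478.6, -298.1, 18.2]
tcp_rot: [[0.528, 0.849, 0.001], [0.849, -0.528, 0.001], [0.001, 0.0, -1.0]]
ft_force: [-1.4, 2.2, 15.7]
gripper_width: 53.5
```

Request:
carry_out --plan '[{"dx": 0, "dy": 0, "dz": 0.015, "rx": 0, "ry": 0, "rz": 0, "jaw": 0.04}, {"dx": 0, "dy": 0, "dz": 0.04, "rx": 0, "ry": 0, "rz": 0, "jaw": 0.04}, {"dx": 0, "dy": 0, "dz": 0.07, "rx": 0, "ry": 0, "rz": 0, "jaw": 0.04}, {"dx": 0, "dy": 0, "dz": 0.1, "rx": 0, "ry": 0, "rz": 0, "jaw": 0.04}, {"dx": 0, "dy": 0, "dz": 0.125, "rx": 0, "ry": 0, "rz": 0, "jaw": 0.04}, {"dx": 0, "dy": 0, "dz": 0.135, "rx": 0, "ry": 0, "rz": 0, "jaw": 0.04}, {"dx": 0, "dy": 0, "dz": 0.135, "rx": 0, "ry": 0, "rz": 0, "jaw": 0.04}, {"dx": 0, "dy": 0, "dz": 0.135, "rx": 0, "ry": 0, "rz": 0, "jaw": 0.04}]'

```text
clock: 19.5
tcp_pos: [478.2, -297.8, 152.4]
tcp_rot: [[0.528, 0.849, 0.0], [0.849, -0.528, 0.001], [0.001, -0.0, -1.0]]
ft_force: [0.0, 0.2, -0.8]
gripper_width: 53.6
```

```bash
python3 - <<'E'
from h import *
s=bot.observe();print(s['tcp_pos'].round(1),s['qvel'].round(2))
c=wlook('w15','red',(s['tcp_pos'][2]+4,))
way(641.2,-219.9,150,1)
E
```

```text
[ 478.2 -297.8  152.4] [-0.1   0.86  0.52  0.08  0.06  0.07]
tcp [ 478.2 -297.8  152.4]
red [279.  280.5] [215 219 128 124] centre [ 479.2 -296.5] r 28.3
clk 19.55 tcp [ 478.  -297.7  152. ] tot deg 13.0 yaw deg 13.0 w 53.2
{"dx":0.0206,"dy":0.0064,"dz":-0.0002,"rx":-0.002,"ry":-0.000,"rz":0.028},
{"dx":0.0413,"dy":0.0138,"dz":-0.0005,"rx":-0.002,"ry":-0.000,"rz":0.057},
{"dx":0.0619,"dy":0.0221,"dz":-0.0007,"rx":-0.002,"ry":-0.000,"rz":0.085},
{"dx":0.0824,"dy":0.0313,"dz":-0.0010,"rx":-0.002,"ry":-0.000,"rz":0.113},
{"dx":0.1029,"dy":0.0415,"dz":-0.0012,"rx":-0.002,"ry":-0.000,"rz":0.141},
{"dx":0.1232,"dy":0.0527,"dz":-0.0015,"rx":-0.002,"ry":-0.000,"rz":0.170},
{"dx":0.1433,"dy":0.0648,"dz":-0.0017,"rx":-0.002,"ry":-0.000,"rz":0.198},
{"dx":0.1632,"dy":0.0778,"dz":-0.0020,"rx":-0.002,"ry":-0.000,"rz":0.226},
```

View pics/w15.png

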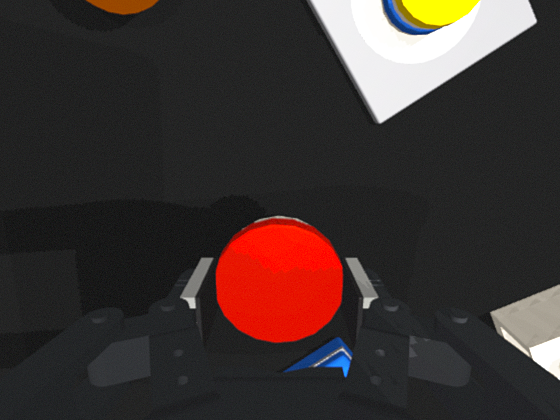

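Request:
carry_out --plan '[{"dx": 0.0206, "dy": 0.006, "dz": 0, "rx": 0, "ry": 0, "rz": 0.028, "jaw": 0.04}, {"dx": 0.041, "dy": 0.0138, "dz": 0, "rx": 0, "ry": 0, "rz": 0.057, "jaw": 0.04}, {"dx": 0.062, "dy": 0.022, "dz": 0, "rx": 0, "ry": 0, "rz": 0.085, "jaw": 0.04}, {"dx": 0.082, "dy": 0.031, "dz": 0, "rx": 0, "ry": 0, "rz": 0.113, "jaw": 0.04}, {"dx": 0.103, "dy": 0.041, "dz": 0, "rx": 0, "ry": 0, "rz": 0.141, "jaw": 0.04}, {"dx": 0.123, "dy": 0.052, "dz": 0, "rx": 0, "ry": 0, "rz": 0.17, "jaw": 0.04}, {"dx": 0.143, "dy": 0.063, "dz": 0, "rx": 0, "ry": 0, "rz": 0.198, "jaw": 0.04}, {"dx": 0.163, "dy": 0.076, "dz": 0, "rx": 0, "ry": 0, "rz": 0.226, "jaw": 0.04}]'

```text
clock: 20.35
tcp_pos: [641.0, -221.1, 150.0]
tcp_rot: [[0.324, 0.946, -0.003], [0.946, -0.324, 0.003], [0.001, -0.004, -1.0]]
ft_force: [0.1, -0.2, -1.2]
gripper_width: 53.4
```

Request:
carry_out --plan '[{"dx": 0, "dy": 0, "dz": 0, "rx": 0, "ry": 0, "rz": 0, "jaw": 0.04}, {"dx": 0, "dy": 0, "dz": 0, "rx": 0, "ry": 0, "rz": 0, "jaw": 0.04}, {"dx": 0, "dy": 0, "dz": 0, "rx": 0, "ry": 0, "rz": 0, "jaw": 0.04}, {"dx": 0, "dy": 0, "dz": 0, "rx": 0, "ry": 0, "rz": 0, "jaw": 0.04}]'

```text
clock: 20.75
tcp_pos: [640.2, -221.5, 149.6]
tcp_rot: [[0.325, 0.946, -0.004], [0.946, -0.325, 0.003], [0.001, -0.005, -1.0]]
ft_force: [-0.8, -0.7, -0.2]
gripper_width: 53.5
```

```bash
python3 - <<'E'
from h import *
s=bot.observe();print(s['tcp_pos'].round(1),s['qvel'].round(2),s['ft_force'].round(1))
c=wlook('w16','red',(s['tcp_pos'][2]+3,))
im=cv2.imread('pics/w16.png')[:,:,::-1]
disc('disc',im,c)
E
```

```text
[ 640.2 -221.5  149.6] [-0.03 -0.31 -0.25  0.1   0.1   0.09] [-0.8 -0.7 -0.2]
tcp [ 640.2 -221.5  149.6]
red [278.9 280.9] [216 219 127 124] centre [ 640.6 -220.5] r 28.5
disc 66 centre [ 641.3 -219.9] med 0.21
```

Red is at (640.6,-220.5), within 1 mm of the target. Lowering to just above yellow.

Request:
carry_out --plan '[{"dx": 0.0005, "dy": 0, "dz": -0.02, "rx": 0, "ry": 0, "rz": 0, "jaw": 0.04}, {"dx": 0.0005, "dy": 0, "dz": -0.04, "rx": 0, "ry": 0, "rz": 0, "jaw": 0.04}, {"dx": 0.0005, "dy": 0, "dz": -0.056, "rx": 0, "ry": 0, "rz": 0, "jaw": 0.04}, {"dx": 0.0005, "dy": 0, "dz": -0.067, "rx": 0, "ry": 0, "rz": 0, "jaw": 0.04}, {"dx": 0.0005, "dy": 0, "dz": -0.073, "rx": 0, "ry": 0, "rz": 0, "jaw": 0.04}, {"dx": 0.0005, "dy": 0, "dz": -0.0755, "rx": 0, "ry": 0, "rz": 0, "jaw": 0.04}, {"dx": 0.0005, "dy": 0, "dz": -0.0755, "rx": 0, "ry": 0, "rz": 0, "jaw": 0.04}, {"dx": 0.0005, "dy": 0, "dz": -0.0755, "rx": 0, "ry": 0, "rz": 0, "jaw": 0.04}]'

```text
clock: 21.6
tcp_pos: [641.3, -221.7, 74.9]
tcp_rot: [[0.325, 0.946, -0.003], [0.946, -0.325, 0.002], [0.001, -0.003, -1.0]]
ft_force: [0.2, -0.6, -0.2]
gripper_width: 53.4
```

```bash
python3 - <<'E'
from h import *
s=bot.observe();print(s['tcp_pos'].round(1),s['qvel'].round(2),s['ft_force'].round(1))
c=wlook('w17','red',(s['tcp_pos'][2]+3,))
E
```

```text
[ 641.3 -221.7   74.9] [-0.02 -0.14  0.02 -0.09  0.05  0.01] [ 0.2 -0.6 -0.2]
tcp [ 641.3 -221.7   74.9]
red [279.1 280.9] [216 219 127 124] centre [ 641.7 -220.8] r 28.5
```

View pics/w17.png

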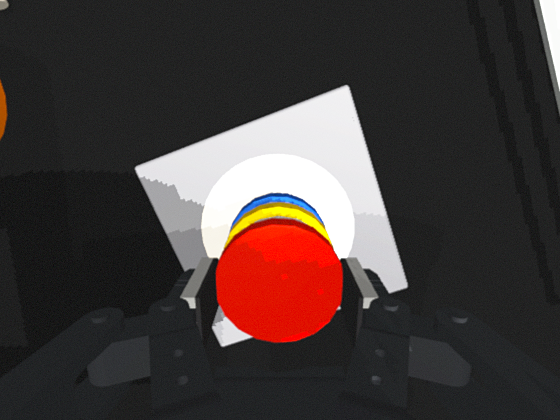

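The red lid at (279,281) lines up over yellow and blue. Last few millimetres.

Request:
carry_out --plan '[{"dx": 0, "dy": 0, "dz": -0.002, "rx": 0, "ry": 0, "rz": 0, "jaw": 0.04}, {"dx": 0, "dy": 0, "dz": -0.0035, "rx": 0, "ry": 0, "rz": 0, "jaw": 0.04}, {"dx": 0, "dy": 0, "dz": -0.0045, "rx": 0, "ry": 0, "rz": 0, "jaw": 0.04}, {"dx": 0, "dy": 0, "dz": -0.0045, "rx": 0, "ry": 0, "rz": 0, "jaw": 0.04}]'

```text
clock: 22.05
tcp_pos: [641.2, -221.7, 70.4]
tcp_rot: [[0.325, 0.946, -0.003], [0.946, -0.325, 0.002], [0.001, -0.003, -1.0]]
ft_force: [0.1, -0.1, -0.1]
gripper_width: 53.3
```

Request:
carry_out --plan '[{"dx": 0, "dy": 0, "dz": -0.001, "rx": 0, "ry": 0, "rz": 0, "jaw": 0.04}, {"dx": 0, "dy": 0, "dz": -0.001, "rx": 0, "ry": 0, "rz": 0, "jaw": 0.04}]'

```text
clock: 22.25
tcp_pos: [641.3, -221.7, 70.2]
tcp_rot: [[0.325, 0.946, -0.002], [0.946, -0.325, 0.002], [0.001, -0.003, -1.0]]
ft_force: [-3.6, 1.1, 11.3]
gripper_width: 53.1
```

Contact at z 70.2, as predicted. Releasing and backing off.

Request:
carry_out --plan '[{"dx": 0, "dy": 0, "dz": 0, "rx": 0, "ry": 0, "rz": 0, "jaw": 0.06}, {"dx": 0, "dy": 0, "dz": 0, "rx": 0, "ry": 0, "rz": 0, "jaw": 0.07}, {"dx": 0, "dy": 0, "dz": 0, "rx": 0, "ry": 0, "rz": 0, "jaw": 0.085}, {"dx": 0, "dy": 0, "dz": 0, "rx": 0, "ry": 0, "rz": 0, "jaw": 0.085}, {"dx": 0, "dy": 0, "dz": 0, "rx": 0, "ry": 0, "rz": 0, "jaw": 0.085}]'

```text
clock: 22.75
tcp_pos: [641.2, -221.7, 70.1]
tcp_rot: [[0.325, 0.946, -0.003], [0.946, -0.325, 0.002], [0.001, -0.003, -1.0]]
ft_force: [-1.0, -0.0, 1.5]
gripper_width: 85.0
```

Request:
carry_out --plan '[{"dx": 0, "dy": 0, "dz": 0.02, "rx": 0, "ry": 0, "rz": 0, "jaw": 0.085}, {"dx": 0, "dy": 0, "dz": 0.05, "rx": 0, "ry": 0, "rz": 0, "jaw": 0.085}, {"dx": 0, "dy": 0, "dz": 0.085, "rx": 0, "ry": 0, "rz": 0, "jaw": 0.085}, {"dx": 0, "dy": 0, "dz": 0.115, "rx": 0, "ry": 0, "rz": 0, "jaw": 0.085}, {"dx": 0, "dy": 0, "dz": 0.13, "rx": 0, "ry": 0, "rz": 0, "jaw": 0.085}, {"dx": 0, "dy": 0, "dz": 0.13, "rx": 0, "ry": 0, "rz": 0, "jaw": 0.085}, {"dx": 0, "dy": 0, "dz": 0.13, "rx": 0, "ry": 0, "rz": 0, "jaw": 0.085}]'

```text
clock: 23.45
tcp_pos: [640.8, -221.5, 199.2]
tcp_rot: [[0.325, 0.946, -0.003], [0.946, -0.325, 0.003], [0.001, -0.004, -1.0]]
ft_force: [-1.0, 0.4, -0.2]
gripper_width: 85.1
```

```bash
python3 - <<'E'
from h import *
s=bot.observe();print(s['tcp_pos'].round(1),s['qvel'].round(2),s['ft_force'].round(1))
c=wlook('w18','red',(72,))
disc('disc',cv2.imread('pics/w18.png')[:,:,::-1],c)
# cover: knob top in the first pictures
a=cv2.imread('pics/top0.png')[190:270,290:370];b=cv2.imread('pics/scene0.png')[170:250,196:276]
cv2.imwrite('pics/knob.png',cv2.resize(np.hstack([a,b]),None,fx=5,fy=5,interpolation=2))
im=cv2.imread('pics/top0.png')[:,:,::-1].copy()
for n in ['top','scene']: print(n,[proj(n,[481,-85,z]) for z in (0,74,104)])
E
```

```text
[ 640.8 -221.5  199.2] [ 0.03  1.02  0.76  0.03 -0.   -0.  ] [-1.   0.4 -0.2]
tcp [ 640.8 -221.5  199.2]
red [280.1 206.5] [246 173  69  68] centre [ 641.2 -222. ] r 27.4
disc 71 centre [ 641.4 -219.9] med 0.24
top [array([328.3, 232.8]), array([331.8, 228. ]), array([333.4, 225.8])]
scene [array([235.7, 225.2]), array([232.2, 201.5]), array([230.7, 191.1])]
```

View pics/w18.png

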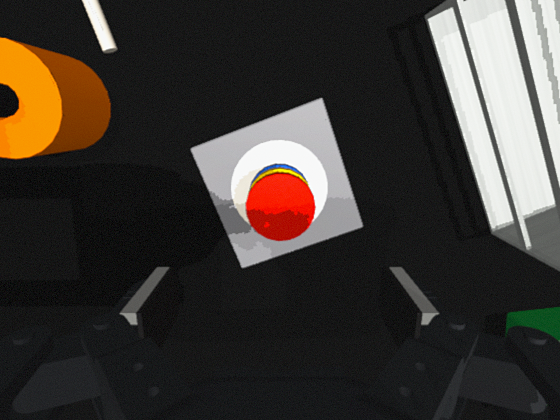

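View pics/knob.png

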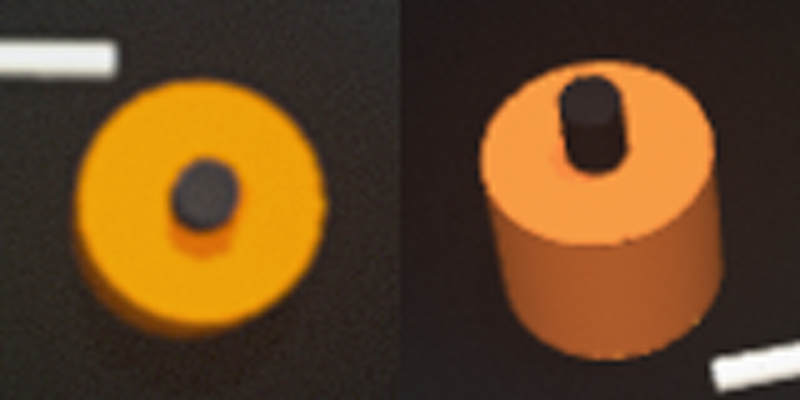

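Red at (641.2,-222.0) stands on the stack, 2 mm off the disc centre. The knob's top face is at top (331,229.6) and scene (234,190), and the cover's upper rim is centred at top (330.4,230.4). I'll get the cover's position from these.

```bash
python3 - <<'E'
from h import *
print(ray('top',(331,229.2),104),ray('scene',(234,190),104),ray('top',(330.4,230.4),74),ray('scene',(235.5,200.5),74))
way(478,-83,200,1)
E
```

```text
[475.3 -80.8 104. ] [480.1 -78.9 104. ] [476.8 -82.4  74. ] [480.2 -78.8  74. ]
clk 23.5 tcp [ 640.6 -221.4  198.6] tot deg 9.2 yaw deg 9.1 w 84.9
{"dx":-0.0186,"dy":0.0203,"dz":0.0002,"rx":-0.003,"ry":-0.004,"rz":0.020},
{"dx":-0.0377,"dy":0.0398,"dz":0.0004,"rx":-0.003,"ry":-0.004,"rz":0.040},
{"dx":-0.0574,"dy":0.0585,"dz":0.0005,"rx":-0.003,"ry":-0.004,"rz":0.059},
{"dx":-0.0775,"dy":0.0762,"dz":0.0007,"rx":-0.003,"ry":-0.004,"rz":0.079},
{"dx":-0.0981,"dy":0.0931,"dz":0.0009,"rx":-0.003,"ry":-0.004,"rz":0.099},
{"dx":-0.1192,"dy":0.1091,"dz":0.0011,"rx":-0.003,"ry":-0.004,"rz":0.119},
{"dx":-0.1407,"dy":0.1242,"dz":0.0012,"rx":-0.003,"ry":-0.004,"rz":0.139},
{"dx":-0.1626,"dy":0.1384,"dz":0.0014,"rx":-0.003,"ry":-0.004,"rz":0.159},
```

Request:
carry_out --plan '[{"dx": -0.019, "dy": 0.02, "dz": 0, "rx": 0, "ry": 0, "rz": 0.02, "jaw": 0.085}, {"dx": -0.038, "dy": 0.04, "dz": 0, "rx": 0, "ry": -0.003, "rz": 0.04, "jaw": 0.085}, {"dx": -0.057, "dy": 0.059, "dz": 0, "rx": -0.002, "ry": -0.003, "rz": 0.059, "jaw": 0.085}, {"dx": -0.0775, "dy": 0.077, "dz": 0, "rx": -0.002, "ry": -0.003, "rz": 0.08, "jaw": 0.085}, {"dx": -0.098, "dy": 0.094, "dz": 0, "rx": -0.002, "ry": -0.003, "rz": 0.1, "jaw": 0.085}, {"dx": -0.119, "dy": 0.11, "dz": 0, "rx": -0.002, "ry": -0.003, "rz": 0.12, "jaw": 0.085}, {"dx": -0.141, "dy": 0.126, "dz": 0, "rx": -0.002, "ry": -0.003, "rz": 0.14, "jaw": 0.085}, {"dx": -0.163, "dy": 0.141, "dz": 0, "rx": -0.002, "ry": -0.003, "rz": 0.159, "jaw": 0.085}]'

```text
clock: 24.3
tcp_pos: [475.7, -79.6, 197.2]
tcp_rot: [[0.17, 0.985, -0.004], [0.985, -0.17, 0.001], [0.0, -0.004, -1.0]]
ft_force: [-0.5, -0.3, -0.2]
gripper_width: 84.8
```

Request:
carry_out --plan '[{"dx": 0, "dy": 0, "dz": 0, "rx": 0, "ry": 0, "rz": 0, "jaw": 0.085}, {"dx": 0, "dy": 0, "dz": 0, "rx": 0, "ry": 0, "rz": 0, "jaw": 0.085}, {"dx": 0, "dy": 0, "dz": 0, "rx": 0, "ry": 0, "rz": 0, "jaw": 0.085}, {"dx": 0, "dy": 0, "dz": 0, "rx": 0, "ry": 0, "rz": 0, "jaw": 0.085}]'

```text
clock: 24.7
tcp_pos: [476.4, -80.0, 196.8]
tcp_rot: [[0.17, 0.985, -0.004], [0.985, -0.17, 0.001], [0.0, -0.004, -1.0]]
ft_force: [-0.7, 0.6, 0.8]
gripper_width: 85.1
```

```bash
python3 - <<'E'
from h import *
s=bot.observe();print(s['tcp_pos'].round(1),s['qvel'].round(2),s['tcp_rot'][:,2].round(4))
c=wlook('w19','orange',(74,))
print(proj('wrist',[478,-80.5,74],c),proj('wrist',[478,-80.5,104],c))
E
```

```text
[476.4 -80.  196.8] [-0.1  -0.24 -0.07  0.01  0.02  0.02] [-0.0043  0.0011 -1.    ]
tcp [476.4 -80.  196.8]
orange [268.2 207.9] [228 147 109 113] centre [478.  -78.2] r 45.0
[281.8 208.4] [281.9 219.7]
```

View pics/w19.png

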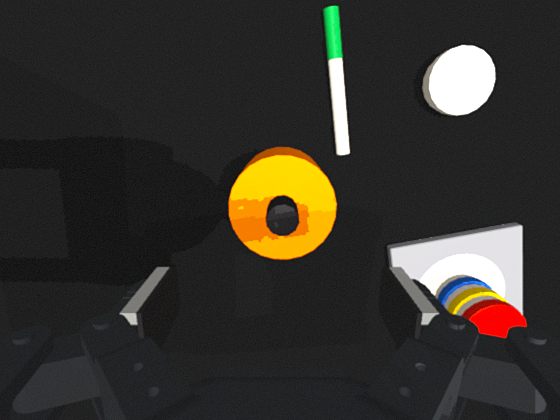

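The cover top centres at (282.5,206.5) with the knob at (283,216), so the cover is at about (478.5,-79). Descending over the knob to z 90.

Request:
carry_out --plan '[{"dx": 0.002, "dy": 0.001, "dz": -0.03, "rx": 0, "ry": -0.004, "rz": 0, "jaw": 0.085}, {"dx": 0.002, "dy": 0.001, "dz": -0.055, "rx": 0, "ry": -0.004, "rz": 0, "jaw": 0.085}, {"dx": 0.002, "dy": 0.001, "dz": -0.078, "rx": 0, "ry": -0.004, "rz": 0, "jaw": 0.085}, {"dx": 0.002, "dy": 0.001, "dz": -0.095, "rx": 0, "ry": -0.004, "rz": 0, "jaw": 0.085}, {"dx": 0.002, "dy": 0.001, "dz": -0.104, "rx": 0, "ry": -0.004, "rz": 0, "jaw": 0.085}, {"dx": 0.002, "dy": 0.001, "dz": -0.107, "rx": 0, "ry": -0.004, "rz": 0, "jaw": 0.085}, {"dx": 0.002, "dy": 0.001, "dz": -0.107, "rx": 0, "ry": -0.004, "rz": 0, "jaw": 0.085}, {"dx": 0.002, "dy": 0.001, "dz": -0.107, "rx": 0, "ry": -0.004, "rz": 0, "jaw": 0.085}]'

```text
clock: 25.55
tcp_pos: [478.8, -79.1, 90.5]
tcp_rot: [[0.17, 0.985, 0.001], [0.985, -0.17, 0.001], [0.001, 0.001, -1.0]]
ft_force: [0.6, -0.2, -0.0]
gripper_width: 85.2
```

```bash
python3 - <<'E'
from h import *
s=bot.observe();print(s['tcp_pos'].round(1),s['qvel'].round(2),s['tcp_rot'][:,2].round(4),s['ft_force'].round(1))
c=wlook('w20','orange',(74,))
print(proj('wrist',[478.5,-79,104],c))
E
```

```text
[478.8 -79.1  90.5] [ 0.09 -0.41  0.01  0.02 -0.04  0.1 ] [ 8.e-04  9.e-04 -1.e+00] [ 0.6 -0.2 -0. ]
tcp [478.8 -79.1  90.5]
orange [267.2 256.5] [190 163 177 183] centre [479.  -76.5] r 46.6
[278.1 298.6]
```

View pics/w20.png

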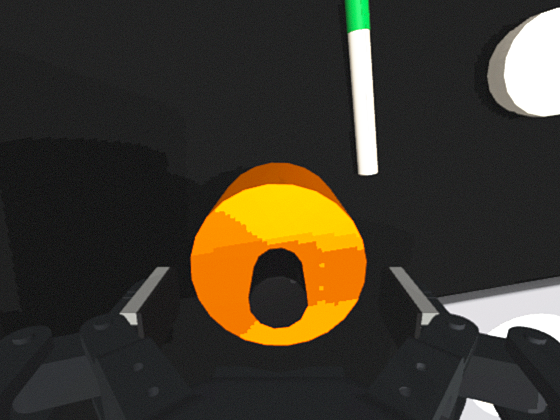

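The knob's top face at (278,302) is midway between the pads. Closing to grip and lift.

Request:
carry_out --plan '[{"dx": 0, "dy": 0, "dz": 0, "rx": 0, "ry": 0, "rz": 0, "jaw": 0.06}, {"dx": 0, "dy": 0, "dz": 0, "rx": 0, "ry": 0, "rz": 0, "jaw": 0.04}, {"dx": 0, "dy": 0, "dz": 0, "rx": 0, "ry": 0, "rz": 0, "jaw": 0.025}, {"dx": 0, "dy": 0, "dz": 0, "rx": 0, "ry": 0, "rz": 0, "jaw": 0.01}, {"dx": 0, "dy": 0, "dz": 0, "rx": 0, "ry": 0, "rz": 0, "jaw": 0.01}, {"dx": 0, "dy": 0, "dz": 0, "rx": 0, "ry": 0, "rz": 0, "jaw": 0.01}, {"dx": 0, "dy": 0, "dz": 0, "rx": 0, "ry": 0, "rz": 0, "jaw": 0.01}, {"dx": 0, "dy": 0, "dz": 0, "rx": 0, "ry": 0, "rz": 0, "jaw": 0.01}]'

```text
clock: 26.4
tcp_pos: [478.7, -79.1, 90.8]
tcp_rot: [[0.17, 0.985, 0.001], [0.985, -0.17, 0.001], [0.001, 0.001, -1.0]]
ft_force: [-2.4, 0.6, 5.8]
gripper_width: 22.3
```

Request:
carry_out --plan '[{"dx": 0, "dy": 0, "dz": 0.015, "rx": 0, "ry": 0, "rz": 0, "jaw": 0.01}, {"dx": 0, "dy": 0, "dz": 0.035, "rx": 0, "ry": 0, "rz": 0, "jaw": 0.01}, {"dx": 0, "dy": 0, "dz": 0.06, "rx": 0, "ry": 0, "rz": 0, "jaw": 0.01}, {"dx": 0, "dy": 0, "dz": 0.085, "rx": 0, "ry": 0, "rz": 0, "jaw": 0.01}, {"dx": 0, "dy": 0, "dz": 0.105, "rx": 0, "ry": 0, "rz": 0, "jaw": 0.01}, {"dx": 0, "dy": 0, "dz": 0.115, "rx": 0, "ry": 0, "rz": 0, "jaw": 0.01}, {"dx": 0, "dy": 0, "dz": 0.115, "rx": 0, "ry": 0, "rz": 0, "jaw": 0.01}, {"dx": 0, "dy": 0, "dz": 0.115, "rx": 0, "ry": 0, "rz": 0, "jaw": 0.01}]'

```text
clock: 27.2
tcp_pos: [478.4, -79.0, 205.1]
tcp_rot: [[0.17, 0.985, 0.0], [0.985, -0.17, 0.001], [0.001, 0.0, -1.0]]
ft_force: [-0.5, -0.3, -2.4]
gripper_width: 22.2
```

```bash
python3 - <<'E'
from h import *
s=bot.observe();print(s['tcp_pos'].round(1),s['qvel'].round(2),s['tcp_rot'][:,2].round(4),s['ft_force'].round(1))
z=s['tcp_pos'][2]-16.8
c=wlook('w21','orange',(z,))
im=bot.camera('scene');u,v=proj('scene',s['tcp_pos']);u=int(u);v=int(v)
cv2.imwrite('pics/s21.png',cv2.resize(im[v-50:v+100,u-100:u+100],None,fx=4,fy=4,interpolation=2)[:,:,::-1])
way(641.2,-220.3,205,1)
E
```

```text
[478.4 -79.  205.1] [ 0.02  0.81  0.4  -0.11 -0.03  0.03] [ 3.e-04  1.e-03 -1.e+00] [-0.5 -0.3 -2.4]
tcp [478.4 -79.  205.1]
orange [261.1 231.3] [191 162 177 140] centre [478.9 -74.5] r 44.7
clk 27.3 tcp [478.1 -78.9 204.7] tot deg -9.6 yaw deg -9.2 w 22.4
{"dx":0.0220,"dy":-0.0144,"dz":0.0000,"rx":-0.001,"ry":-0.001,"rz":-0.020},
{"dx":0.0436,"dy":-0.0298,"dz":0.0001,"rx":-0.001,"ry":-0.001,"rz":-0.040},
{"dx":0.0648,"dy":-0.0461,"dz":0.0001,"rx":-0.001,"ry":-0.001,"rz":-0.060},
{"dx":0.0855,"dy":-0.0633,"dz":0.0001,"rx":-0.001,"ry":-0.001,"rz":-0.080},
{"dx":0.1057,"dy":-0.0815,"dz":0.0002,"rx":-0.001,"ry":-0.001,"rz":-0.100},
{"dx":0.1254,"dy":-0.1006,"dz":0.0002,"rx":-0.001,"ry":-0.001,"rz":-0.120},
{"dx":0.1445,"dy":-0.1205,"dz":0.0002,"rx":-0.001,"ry":-0.001,"rz":-0.140},
{"dx":0.1631,"dy":-0.1414,"dz":0.0003,"rx":-0.001,"ry":-0.001,"rz":-0.160},
```

View pics/w21.png

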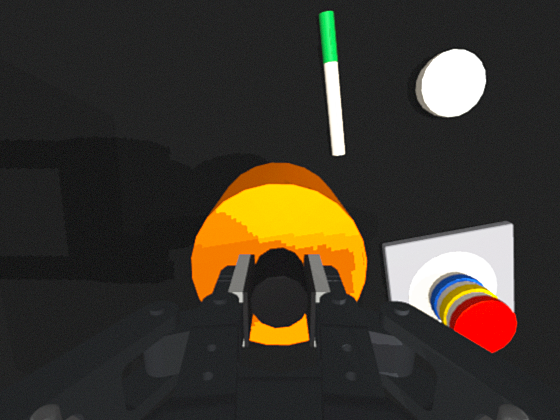

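View pics/s21.png

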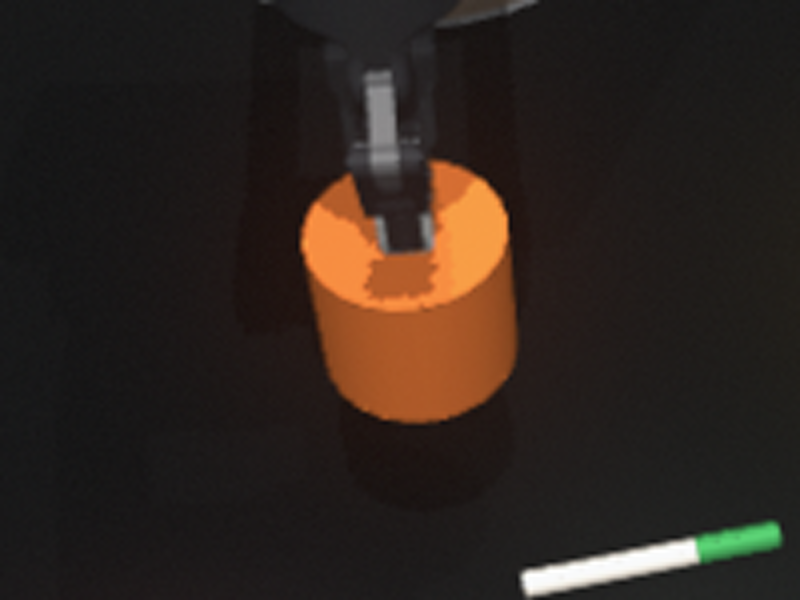

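```bash
python3 - <<'E'
from h import *
s=bot.observe();c=cal('wrist');p=s['tcp_pos'];R=s['tcp_rot'];print(p)
a=np.linspace(0,2*np.pi,361)
for ox in (-2,0,2,4):
    C=p+R[:,0]*ox;P=np.array([proj('wrist',[C[0]+42*np.cos(t),C[1]+42*np.sin(t),p[2]-16.8],c) for t in a])
    print(ox,P.min(0),P.max(0))
E
```

```text
[478.11315227 -78.94865436 204.73681279]
-2 [190.7 182.9] [367.2 345.2]
0 [190.4 178.5] [367.5 341.8]
2 [190.1 174. ] [367.9 338.5]
4 [189.8 169.5] [368.2 335. ]
```

The cover hangs upright, about 2 mm along -tool x from the TCP. The TCP target over the stack is therefore about (641.9,-218.3).

Request:
carry_out --plan '[{"dx": 0.022, "dy": -0.0144, "dz": 0, "rx": 0, "ry": 0, "rz": -0.02, "jaw": 0.01}, {"dx": 0.044, "dy": -0.03, "dz": 0, "rx": 0, "ry": 0, "rz": -0.04, "jaw": 0.01}, {"dx": 0.065, "dy": -0.046, "dz": 0, "rx": 0, "ry": 0, "rz": -0.06, "jaw": 0.01}, {"dx": 0.0855, "dy": -0.063, "dz": 0, "rx": 0, "ry": 0, "rz": -0.08, "jaw": 0.01}, {"dx": 0.106, "dy": -0.081, "dz": 0, "rx": 0, "ry": 0, "rz": -0.1, "jaw": 0.01}, {"dx": 0.1255, "dy": -0.1, "dz": 0, "rx": 0, "ry": 0, "rz": -0.12, "jaw": 0.01}, {"dx": 0.145, "dy": -0.12, "dz": 0, "rx": 0, "ry": 0, "rz": -0.14, "jaw": 0.01}, {"dx": 0.164, "dy": -0.1395, "dz": 0, "rx": 0, "ry": 0, "rz": -0.16, "jaw": 0.01}]'

```text
clock: 28.1
tcp_pos: [642.4, -219.1, 203.1]
tcp_rot: [[0.326, 0.945, -0.003], [0.945, -0.326, 0.002], [0.001, -0.003, -1.0]]
ft_force: [1.2, -0.2, -1.1]
gripper_width: 21.8
```

Request:
carry_out --plan '[{"dx": 0, "dy": 0, "dz": 0, "rx": 0, "ry": 0, "rz": 0, "jaw": 0.01}, {"dx": 0, "dy": 0, "dz": 0, "rx": 0, "ry": 0, "rz": 0, "jaw": 0.01}, {"dx": 0, "dy": 0, "dz": 0, "rx": 0, "ry": 0, "rz": 0, "jaw": 0.01}, {"dx": 0, "dy": 0, "dz": 0, "rx": 0, "ry": 0, "rz": 0, "jaw": 0.01}]'

```text
clock: 28.5
tcp_pos: [641.8, -218.4, 202.8]
tcp_rot: [[0.325, 0.946, -0.003], [0.946, -0.325, 0.002], [0.001, -0.004, -1.0]]
ft_force: [0.3, 0.2, -1.0]
gripper_width: 22.2
```

```bash
cat >> h.py <<'E'
def cov(tag,h=16.8):
    s=bot.observe();c=cal('wrist');p=s['tcp_pos'];R=s['tcp_rot'];print(p.round(1),s['qvel'].round(2),R[:,2].round(4),s['ft_force'].round(1))
    im=bot.camera('wrist');cv2.imwrite(f'pics/{tag}.png',im[:,:,::-1])
    a=np.linspace(0,2*np.pi,181)
    for ox in (-4,-2,0,2):
        C=p+R[:,0]*ox;P=np.array([proj('wrist',[C[0]+42*np.cos(t),C[1]+42*np.sin(t),p[2]-h],c) for t in a])
        print(ox,C[:2].round(1),P.min(0),P.max(0))
    return im,c
E
python3 - <<'E'
from h import *
im,c=cov('w22')
disc('disc',im,c)
s=bot.observe()['tcp_pos']
im=bot.camera('scene');u,v=proj('scene',s);u=int(u);v=int(v);print(u,v)
cv2.imwrite('pics/s22.png',cv2.resize(im[v-20:v+130,u-100:u+100],None,fx=4,fy=4,interpolation=2)[:,:,::-1])
E
```

```text
[ 641.8 -218.4  202.8] [ 0.09 -0.33 -0.29 -0.02  0.1   0.02] [-0.0033  0.0025 -1.    ] [ 0.3  0.2 -1. ]
-4 [ 640.5 -222.2] [190.9 187.4] [366.9 348.5]
-2 [ 641.1 -220.3] [190.6 182.9] [367.2 345.2]
0 [ 641.8 -218.4] [190.4 178.5] [367.5 341.8]
2 [ 642.4 -216.5] [190.1 174. ] [367.8 338.4]
disc 41 centre [ 641.3 -219.8] med 0.21
151 252
```

View pics/w22.png

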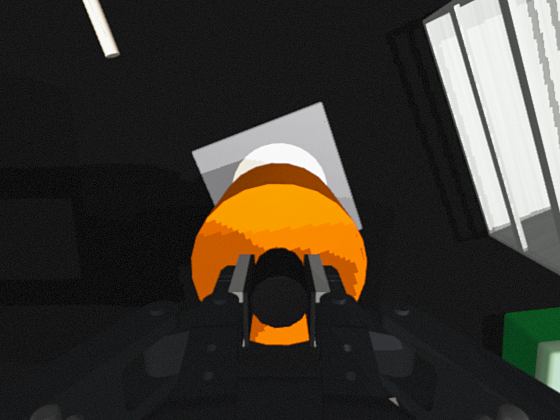

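View pics/s22.png

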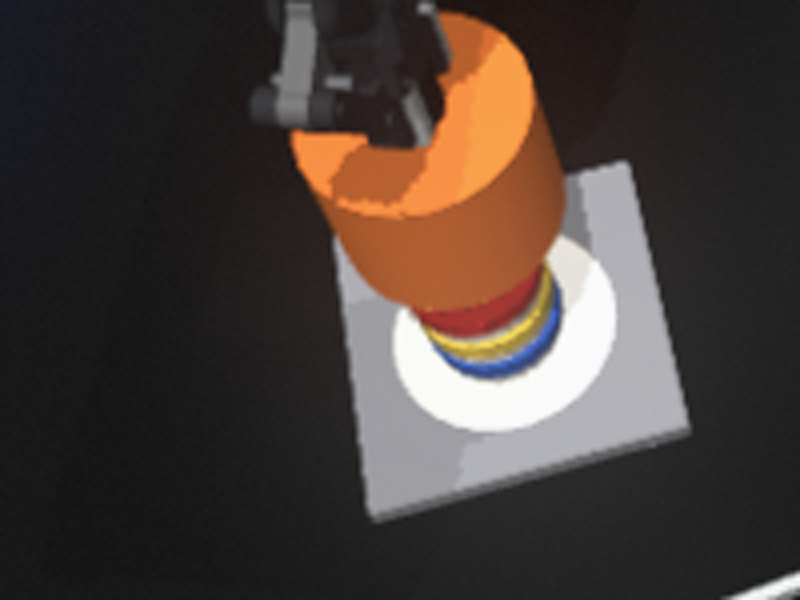

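The cover centre at (641.1,-220.4) is on the stack axis with about 10 mm clearance all round. Lowering slowly to about 5 mm above the plate.

Request:
carry_out --plan '[{"dx": 0, "dy": 0, "dz": -0.015, "rx": -0.001, "ry": -0.003, "rz": 0, "jaw": 0.01}, {"dx": 0, "dy": 0, "dz": -0.03, "rx": -0.001, "ry": -0.003, "rz": 0, "jaw": 0.01}, {"dx": 0, "dy": 0, "dz": -0.045, "rx": -0.001, "ry": -0.003, "rz": 0, "jaw": 0.01}, {"dx": 0, "dy": 0, "dz": -0.055, "rx": -0.001, "ry": -0.003, "rz": 0, "jaw": 0.01}, {"dx": 0, "dy": 0, "dz": -0.06, "rx": -0.001, "ry": -0.003, "rz": 0, "jaw": 0.01}, {"dx": 0, "dy": 0, "dz": -0.06, "rx": -0.001, "ry": -0.003, "rz": 0, "jaw": 0.01}]'

```text
clock: 29.2
tcp_pos: [641.7, -218.5, 142.3]
tcp_rot: [[0.326, 0.946, -0.001], [0.946, -0.326, 0.002], [0.001, -0.001, -1.0]]
ft_force: [0.6, -0.4, -1.8]
gripper_width: 21.9
```

Request:
carry_out --plan '[{"dx": 0, "dy": 0, "dz": -0.01, "rx": 0, "ry": 0, "rz": 0, "jaw": 0.01}, {"dx": 0, "dy": 0, "dz": -0.02, "rx": 0, "ry": 0, "rz": 0, "jaw": 0.01}, {"dx": 0, "dy": 0, "dz": -0.028, "rx": 0, "ry": 0, "rz": 0, "jaw": 0.01}, {"dx": 0, "dy": 0, "dz": -0.033, "rx": 0, "ry": 0, "rz": 0, "jaw": 0.01}, {"dx": 0, "dy": 0, "dz": -0.034, "rx": 0, "ry": 0, "rz": 0, "jaw": 0.01}, {"dx": 0, "dy": 0, "dz": -0.034, "rx": 0, "ry": 0, "rz": 0, "jaw": 0.01}]'

```text
clock: 29.8
tcp_pos: [641.7, -218.5, 108.1]
tcp_rot: [[0.325, 0.946, -0.001], [0.946, -0.325, 0.002], [0.001, -0.002, -1.0]]
ft_force: [-1.1, -1.1, -1.3]
gripper_width: 21.8
```

```bash
python3 - <<'E'
from h import *
im,c=cov('w23')
disc('disc',im,c)
E
```

```text
[ 641.7 -218.5  108.1] [ 0.14 -0.53 -0.19  0.15  0.14  0.04] [-0.0011  0.0017 -1.    ] [-1.1 -1.1 -1.3]
-4 [ 640.4 -222.2] [190.8 187.4] [366.7 348.6]
-2 [ 641.  -220.3] [190.5 183. ] [367.  345.2]
0 [ 641.7 -218.5] [190.2 178.5] [367.3 341.8]
2 [ 642.3 -216.6] [189.9 174. ] [367.6 338.5]
disc 43 centre [ 641.2 -219.5] med 0.19
```

View pics/w23.png

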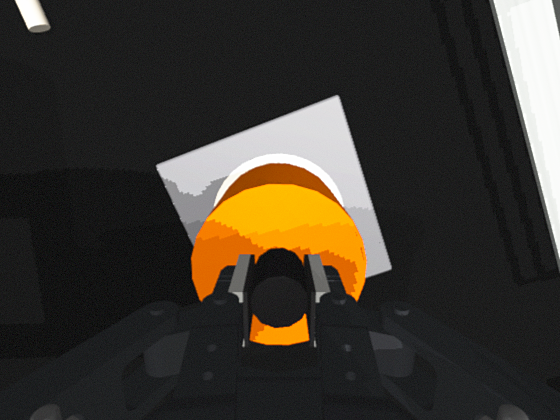

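The cover has passed over the stack without contact, its top rim edge at row 184, centred on the disc to within 1 mm. I'll lower it the last 5 mm.

Request:
carry_out --plan '[{"dx": 0, "dy": 0, "dz": -0.002, "rx": 0, "ry": 0, "rz": 0, "jaw": 0.01}, {"dx": 0, "dy": 0, "dz": -0.004, "rx": 0, "ry": 0, "rz": 0, "jaw": 0.01}, {"dx": 0, "dy": 0, "dz": -0.005, "rx": 0, "ry": 0, "rz": 0, "jaw": 0.01}, {"dx": 0, "dy": 0, "dz": -0.005, "rx": 0, "ry": 0, "rz": 0, "jaw": 0.01}]'

```text
clock: 30.25
tcp_pos: [641.7, -218.5, 103.3]
tcp_rot: [[0.326, 0.946, -0.001], [0.946, -0.326, 0.002], [0.001, -0.001, -1.0]]
ft_force: [-0.4, -0.4, -1.8]
gripper_width: 22.2
```

Request:
carry_out --plan '[{"dx": 0, "dy": 0, "dz": -0.001, "rx": 0, "ry": 0, "rz": 0, "jaw": 0.01}, {"dx": 0, "dy": 0, "dz": -0.001, "rx": 0, "ry": 0, "rz": 0, "jaw": 0.01}]'

```text
clock: 30.45
tcp_pos: [641.8, -218.5, 103.0]
tcp_rot: [[0.325, 0.946, -0.001], [0.946, -0.325, 0.002], [0.001, -0.001, -1.0]]
ft_force: [-3.1, 1.4, 8.0]
gripper_width: 22.1
```

Contact with the plate at z 103.0, as expected (102.8). Releasing and rising.

Request:
carry_out --plan '[{"dx": 0, "dy": 0, "dz": 0, "rx": 0, "ry": 0, "rz": 0, "jaw": 0.03}, {"dx": 0, "dy": 0, "dz": 0, "rx": 0, "ry": 0, "rz": 0, "jaw": 0.045}, {"dx": 0, "dy": 0, "dz": 0, "rx": 0, "ry": 0, "rz": 0, "jaw": 0.07}, {"dx": 0, "dy": 0, "dz": 0, "rx": 0, "ry": 0, "rz": 0, "jaw": 0.08}, {"dx": 0, "dy": 0, "dz": 0, "rx": 0, "ry": 0, "rz": 0, "jaw": 0.08}, {"dx": 0, "dy": 0, "dz": 0, "rx": 0, "ry": 0, "rz": 0, "jaw": 0.08}]'

```text
clock: 31.05
tcp_pos: [641.8, -218.5, 102.9]
tcp_rot: [[0.326, 0.946, -0.001], [0.946, -0.326, 0.002], [0.001, -0.001, -1.0]]
ft_force: [0.7, 0.2, -0.2]
gripper_width: 80.3
```

Request:
carry_out --plan '[{"dx": 0, "dy": 0, "dz": 0.015, "rx": 0, "ry": 0, "rz": 0, "jaw": 0.08}, {"dx": 0, "dy": 0, "dz": 0.035, "rx": 0, "ry": 0, "rz": 0, "jaw": 0.08}, {"dx": 0, "dy": 0, "dz": 0.065, "rx": 0, "ry": 0, "rz": 0, "jaw": 0.08}, {"dx": 0, "dy": 0, "dz": 0.095, "rx": 0, "ry": 0, "rz": 0, "jaw": 0.08}, {"dx": 0, "dy": 0, "dz": 0.115, "rx": 0, "ry": 0, "rz": 0, "jaw": 0.08}, {"dx": 0, "dy": 0, "dz": 0.125, "rx": 0, "ry": 0, "rz": 0, "jaw": 0.08}, {"dx": 0, "dy": 0, "dz": 0.125, "rx": 0, "ry": 0, "rz": 0, "jaw": 0.08}, {"dx": 0, "dy": 0, "dz": 0.125, "rx": 0, "ry": 0, "rz": 0, "jaw": 0.08}]'

```text
clock: 31.85
tcp_pos: [641.4, -218.4, 227.3]
tcp_rot: [[0.325, 0.946, -0.001], [0.946, -0.325, 0.002], [0.001, -0.002, -1.0]]
ft_force: [-0.7, 0.8, -0.6]
gripper_width: 79.9
```

```bash
python3 - <<'E'
from h import *
s=bot.observe();p=s['tcp_pos'];print(s['clock'],p.round(1),s['qvel'].round(2),s['ft_force'].round(1))
c=cal('wrist');im=bot.camera('wrist');cv2.imwrite('pics/w24.png',im[:,:,::-1])
a=np.linspace(0,2*np.pi,181)
P=np.array([proj('wrist',[641.2+42*np.cos(t),-219.9+42*np.sin(t),86],c) for t in a]);print('expected top rim',P.min(0),P.max(0))
im=bot.camera('scene');cv2.imwrite('pics/s24.png',cv2.resize(im[180:380,60:320],None,fx=3,fy=3,interpolation=2)[:,:,::-1])
for b in blobs(im,*COL['white']):
    if 270<b[0][0]<330 and 260<b[0][1]<300: print('white dish scene px',b[0],'was 297.5 284.5')
for b in blobs(im,*COL['orange']): print('orange',b[0],b[2])
print([proj('scene',[641.5,-219,z]) for z in (12,86)])
E
```

```text
31.85 [ 641.4 -218.4  227.3] [ 0.08  0.85  0.57 -0.01 -0.2   0.05] [-0.7  0.8 -0.6]
expected top rim [228.8 153.1] [330.1 251.4]
white dish scene px [297.5 284.5] was 297.5 284.5
orange [168.7 305.2] [142 269  58  67]
[array([175.8, 313.6]), array([167.3, 292.8])]
```

View pics/w24.png

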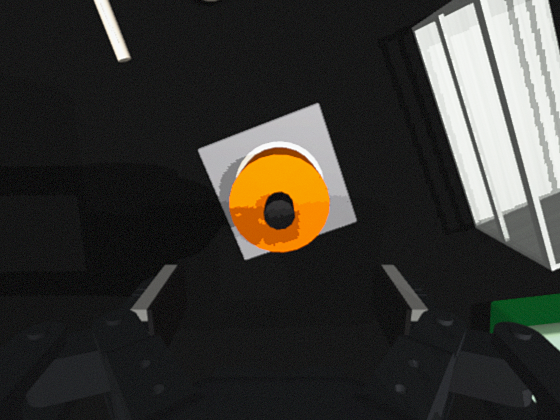

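View pics/s24.png

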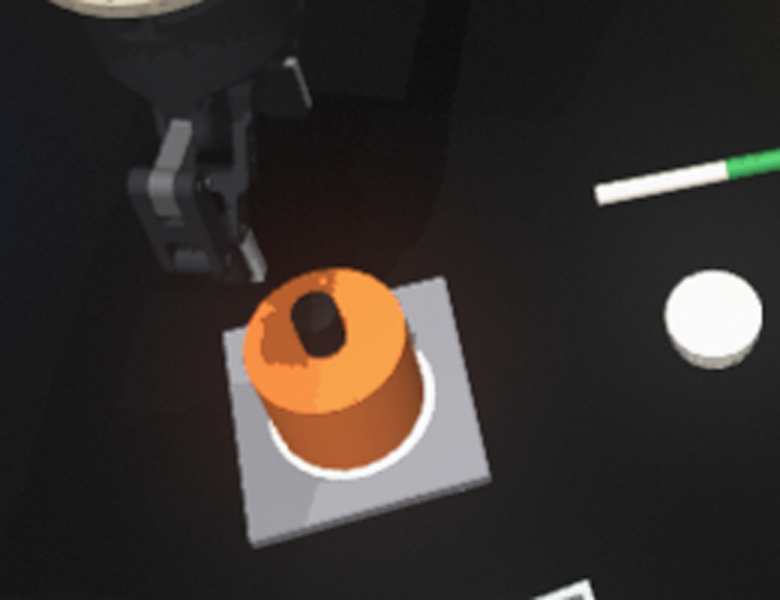

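The cover stands flat. Its top rim spans columns 229–330 and rows 153–252, against 229–330 and 153–251 expected for a centred cover. A white ring shows around its foot on every visible side, and the white dish is at the same pixel as before. Handing in.

```bash
python3 -c "
from rig import bot
print(bot.hand_in())"
```

```text
the job is handed in; nothing more can be done
None
```

The stack is built and covered, and the job was handed in at about 32 s. No verdict is reported. I stacked blue, yellow (the one farthest to the robot's right) and red on the warming plate, letting go of each before fetching the next. Then I put the orange cover over them by its knob.

- **Dishes:** measured after each release, they stood 0.5 mm (blue), 1.1 mm (yellow) and 2 mm (red) from the disc centre, all level. They are now hidden under the cover, so I could not look at them again. The cover went down over them without touching anything until it met the plate at the expected height.
- **Cover:** it is flat on the plate and within about 1 mm of the centre, seen by the wrist camera and consistent with the scene camera.
- **White dish:** it is at the same pixel as at the start.
- **Robot:** it ended clear of everything, about 125 mm above where it released the cover.

Two readings disagreed along the way:

- **Disc position:** one fit came out about 5 mm off because the arm was still swinging. After settling, all later readings agreed within 1 mm.
- **Grip offset:** the dishes sat 2–4 mm off the pad centre when gripped, which I corrected before placing each one.

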